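# Clamp an injector in the tilting stand and set it to 30 degrees to drain

## Task

Set the long slim injector up to drain: lay it in the two V-rests of the tilting stand with its thin nozzle end over the drip tray, swing the clamp arm across until it meets its stop and screw the clamp down until its collar seats. Then raise the stand's lever to tip the cradle nozzle-down to the 30 degree mark and let go, leaving the other things on the bench where they are.

Things in the scene. Friction and masses are not known exactly. Their poses are not given: they have to be found in the camera images.
- injector_mid (a point): the injector to clamp: the long slim one, grey steel, 144 mm long, on the bench with its brass side port up. Point on its axis at mid length, 12 mm above its underside. y axis: along it to the nozzle; z: to the port. Along y: barrel 23 mm thick from +19 to +46 mm, 16 mm step, thin 7 mm nozzle to +72; neck 18 mm thick from 0 to -38; end nut 23 mm thick from -38 to -58; inlet end at -72 mm. 0.24 kg
- injector_grip (a point): middle of the injector's dark collar, on its axis, 8 mm from injector_mid towards the nozzle, same axes: two upright flats 20 mm apart (across x), 13 mm long, the best place to grasp, near the centre of mass. The side port stands 26 mm behind it (away from the nozzle), 10 mm thick, rising to 22 mm above the axis
- nozzle_tip (a point): the end of the injector's thin nozzle, on its axis, 72 mm from injector_mid
- injector: the same injector; its origin is on its underside at mid length
- stout_injector_mid (a point): another injector, to be left alone: shorter and fatter (118 mm long, 34 mm thick), with a dark side port. Point on its axis, 17 mm up
- cradle_seat (a point): where injector_mid belongs: on the axis of a barrel lying in the V-rests, 48 mm above the trunnion, 128 mm above the bench when level. Its axes tip with the cradle: y along the V-rests towards the drip tray (the nozzle goes this way), z up out of the rests. Between the rests is free space for fingers down to the flat bed, 26 mm below the axis
- v_rest_barrel (a point): the V-rest for the thick barrel: point on the axis of a barrel lying in it, 37 mm from cradle_seat towards the drip tray. Bright steel block, 9 mm thick, 48 mm wide; 90 degree V open at the top, 30 mm wide at the mouth, its edges 1 mm below the axis
- v_rest_nut (a point): the other V-rest, for the end nut: same shape, 11 mm thick, 48 mm from cradle_seat the other way
- trunnion (a point): point on the stand's fixed hinge axis, 80 mm above the bench, in the middle of the stand. The hinge axis is this frame's x axis, which runs away from the robot; y is towards the drip tray, z up. The stand's grey base, 150 x 96 mm, is bolted down
- cradle (a joint): tilt of the cradle and of the lever fixed to it, rad: 0 level, positive nozzle end down and lever up, stops at -0.1 and 0.70; 30 degrees = 0.524. Stiff friction hinge (0.7 N m, about 6 N at the knob) that stays where it is left
- lever_knob (a point): centre of the black ball knob, 28 mm in diameter, on the end of the lever, 125 mm from the hinge axis, at x = -64 mm from the trunnion. The lever, a bright rod 9 mm thick, points away from the drip tray: 10 degrees above horizontal when the cradle is level (knob at y = -123, z = +22 mm from the trunnion), 40 degrees at 30 degrees of tilt (y = -96, z = +80 mm)
- quadrant_30 (a point): the 30 degree line on the aluminium quadrant (74 mm radius) fixed behind the lever. It has a line every 5 degrees from 0 (lowest) to 40, those at 0, 15 and 30 longer. A thin brass index, fixed to the lever 10 degrees above its rod, points at the lines
- clamp_arm (a joint): swing of the clamp arm about its upright post, rad: 0 against its stop, with the screw over the injector's thick barrel, pointing along the cradle's +x; grows anticlockwise from above as it swings away over the drip tray (1.57 = pointing along the cradle's +y; opens to 2.0). Friction 0.15 N m (about 4 N at its middle); it stays where it is left
- clamp_arm_mid (a point): on the dark steel clamp arm, 36 mm from the post's axis, half-way up the arm. The arm is 18 mm wide, 12 mm thick, 66 mm from post to screw; its underside is 24 mm above the injector's axis. x axis: from the post to the screw; z up
- clamp_post (a point): top of the post the arm swings on, 66 mm from the injector's axis on the robot's side; the post is 16 mm thick. From cradle_seat: x = -66, y = +26 mm
- clamp_screw (a joint): turn of the clamp screw, rad: 0 backed off, grows clockwise seen from above, 5.4 = fully down with its bright collar on the arm. It sinks 1 mm per rad; friction 0.05 N m, little more when the sprung pad presses
- clamp_knob (a point): on the axis of the screw's black ribbed grip (34 mm in diameter, 24 mm tall, its top 10 mm above this point); it sinks with the screw. This point is 26 mm above the top of the arm with the screw backed off, 21 mm with it fully down. Its x and y axes turn with the screw
- clamp_pad: rubber pad, 15 mm wide, sprung, under the screw; 3 mm clear of the injector's barrel with the screw backed off, pressing on it with about 15 N with the screw down
- drip_tray: black plastic tray, 202 x 242 x 62 mm, loose on the bench at the nozzle end of the stand; origin at the centre of its underside; to be left where it is
- paste_tin: round tin with a green lid, 70 mm wide, 26 mm tall; origin at the centre of its underside; to be left alone
- torch: black pocket torch, 110 mm long, 33 mm thick, lying behind the stand; origin at the centre of its underside; to be left alone
Not all that is in view belongs to the job. What is shaped like the injector but blue is not meant.

How it is judged:
On the way, in this order (a step that is already met when the one before it is completed fails the run):
1. the injector lies in both V-rests, nozzle towards the drip tray (x of injector_mid in the frame of cradle_seat between -0.003 and 0.003 m and y of injector_mid in the frame of cradle_seat between -0.008 and 0.008 m and z of injector_mid in the frame of cradle_seat between -0.003 and 0.003 m and angle between the y axis of injector_mid and the y axis of cradle_seat, either way round below 0.06 rad and y of nozzle_tip in the frame of cradle_seat above 0.05 m and linear speed of injector below 0.02 m/s), for 0.2 s.
2. the clamp arm is against its stop, over the seated injector (x of injector_mid in the frame of cradle_seat between -0.003 and 0.003 m and y of injector_mid in the frame of cradle_seat between -0.008 and 0.008 m and z of injector_mid in the frame of cradle_seat between -0.003 and 0.003 m and angle between the y axis of injector_mid and the y axis of cradle_seat, either way round below 0.06 rad and y of nozzle_tip in the frame of cradle_seat above 0.05 m and value of joint clamp_arm below 0.08 rad), for 0.2 s.
3. the clamp screw is fully down and its pad presses on the injector, with the cradle still about level (all of step 2 and value of joint clamp_screw above 5.1 rad and contact force between clamp_pad and injector above 5 N and value of joint cradle below 0.2 rad), for 0.2 s.
4. the cradle is tipped to 30 degrees (all of step 2 and value of joint clamp_screw above 5.1 rad and contact force between clamp_pad and injector above 5 N and value of joint cradle between 0.4712 and 0.576 rad and velocity of joint cradle between -0.05 and 0.05 rad/s), for 0.2 s.
At the end, for the whole second after the job is handed in: The injector lies in the V-rests nozzle towards the tray (axis within 3 mm of the seat, within 8 mm along it), the clamp arm is within 0.08 rad of its stop, the screw is past 5.1 of its 5.4 rad with its pad pressing on the injector, and the cradle stands still at 30 degrees, within 3 (all of step 4 and linear speed of injector below 0.02 m/s); the robot touches nothing.
It fails at once if the other injector is moved (distance of stout_injector_mid from where it was at the start of the episode above 0.03 m).
It fails at once if the drip tray is moved (distance of drip_tray from where it was at the start of the episode above 0.03 m).
It fails at once if the tin is moved (distance of paste_tin from where it was at the start of the episode above 0.03 m).
It fails at once if the torch is moved (distance of torch from where it was at the start of the episode above 0.03 m).
It also fails if it takes over 72 s, if anything falls off the work surface, if the arm or the gripper's body presses on something with over 40 N, if the wrist force passes 120 N, or if a joint passes its speed limit or range.

## Robot

A 6-joint arm with a two-finger parallel gripper is mounted at the origin on a cart in front of the work surface, level with it; the furniture and walls round the work are solid. World frame = base frame: x ahead of the robot, y to its left, z up, the work surface at z = 0. Lengths are in m, angles in rad, forces in N, time in s.
With the tool pointing down it reaches from about 0.375 to 0.9 m from the base axis. Payload 3.1 kg.
Tool frame: the origin (TCP) lies midway between the tips of the shut fingers; the grasp point (between the pads) lies 19 mm behind it; x points along the fingers, y is the direction in which the jaws open and shut, and the axes are right-handed (so a half turn about x gives the same grasp; the last joint's range is limited). The gripper opens to 87 mm and grips with 3 to 60 N. Pads are 19 mm wide; open, the fingers measure 117 mm over their backs; the gripper's body (75 mm by 190 mm) begins 51 mm behind the grasp point.
Start: joints at [1.022, 0.527, 1.433, -0, 1.181, -0.178], TCP at [0.226, 0.583, 0.188] pointing down, gripper open.
Joint ranges: [-3.08, 3.08], [-0.75, 2.2], [0.22, 2.44], [-1.43, 4.57], [0, 2.65], [-2.85, 2.85]. Speed limits (rad/s): [2.79, 2.79, 3.14, 3.14, 3.14, 3.14].

## Interface

Orientations are given as a unit quaternion [x, y, z, w].
In Python, from rig import get_obs, imaging, robot gives the robot as it stands.
- The arm moves only by the shell command python3 -m inch 'ROWS' [FORCE]. ROWS is JSON, a list of rows, each a list of 3 entries, a list of its own where there are three numbers: the finger opening in mm, from 0 to 87, then the shift along the tool's x, y, z in mm, then the turn, a rotation vector about the tool's x, y, z in degrees. In form: [[grip, [dx, dy, dz], [wx, wy, wz]], ...]. A call has 1 to 12 rows; each row shifts and turns the pose as measured when the row begins, along the tool's axes as they then stand; what a row does not reach is not made up. A row lasts 1/8 s, in which the tool goes at most 62.5 mm and 10.7 degrees, less where a joint would pass 70% of its speed; a pose out of reach is approached as far as the arm can. A call with a gripper value outside its range is refused whole. The fingers move at their own pace and stop on an object; FORCE is the grip in N (left out, the last holds). Time passes only in rows, so rows that do not move let the fingers close. It gives the time, the measured TCP pose, the force and the opening at its end, in the units of the state.
- get_obs(): the state, without advancing time (a new reading comes with each control period).
- imaging.camera(name): name is "scene" or "top"; returns the picture (400x640x3 uint8, red, green, blue); there is no depth.
- imaging.camera_params(name): a dict with "camera_matrix" (3x3 intrinsics, pixels), "xyz" and "rotation" of the camera in the world. Camera axes: x right, y down, z forward; pixel columns grow to the right and rows downward; lengths in m; the calibration is good to about 2 mm. A picture is of the moment at which its call begins. camera_params takes no time and is no camera call.
- robot.hand_in(): hands the job in, once; it reports no verdict.
Trained networks look in the newest picture that a camera, given by its name, has taken for a name from the list of things; names that differ only in an ending like _2 or _b are one class to them, and where a whole thing is asked for, a point or a joint stands for the part that bears it (a point fixed in the world has none). Each returns a list of dicts, best first, with "confidence" (0 to 1); they miss things now and then, are a little off and sometimes report something else, mostly with a low value. They report only what shows in the picture. A call takes as long as a camera call. They do not tell look-alikes from the thing itself.
- imaging.cut_out(camera, target): "pixels" (400x640 bool, what is visible of it) and "box" ([centre column, centre row, width, height] in pixels, round what is visible of it).
- imaging.tip_of(camera, target): "pixel" ([column, row] in pixels: a listed point, or the origin of a listed thing).
The state is a dict: "time": time; "q": joint angles; "joint_velocities": joint speeds; "joint_torque": joint torques, N m; "position": TCP position; "tool_rot": TCP orientation; "ft_force": force on the tool from outside, world axes, zero at the start; "moment": the same for the moment, N m; "grip_width": finger opening in m.
Only numpy, scipy, OpenCV 4.12 (cv2) and the standard library are available. Lean on these libraries where they do the work, as an engineer would, in place of code of your own. Each camera call takes 0.05 s, during which the arm holds its last target. There are 200 camera calls.

## Working session

There is one attempt and no reset: what is moved stays moved. The work goes in short steps, Python scripts to look and compute and a shell command to move; the robot and the scene stay as the last step left them, time stands still between calls to the robot, and variables do not carry over. Pictures are saved under pics/ and viewed, about 8 in all and at most 12, crops included, and the job is handed in when it is done.

```bash
ls; mkdir -p pics
python3 - <<'E'
from rig import get_obs, imaging, robot
import cv2, numpy as np
np.set_printoptions(precision=4,suppress=True)
o=get_obs(); print(o)
for n in("scene","top"):
    im=imaging.camera(n); cv2.imwrite(f"pics/{n}0.png",im[...,::-1]); p=imaging.camera_params(n); print(n,p)
    for t in ["injector_mid","injector_grip","nozzle_tip","stout_injector_mid","cradle_seat","v_rest_barrel","v_rest_nut","trunnion","lever_knob","quadrant_30","clamp_arm_mid","clamp_post","clamp_knob","drip_tray","paste_tin","torch"]:
        r=imaging.tip_of(n,t); print(t,[(np.round(d["pixel"],1).tolist(),round(d["confidence"],2)) for d in r])
E
```

```text
pics
{'time': 0.0, 'q': array([ 1.0215,  0.5285,  1.4338, -0.    ,  1.1814, -0.1785]), 'joint_velocities': array([ 0.0008,  0.0007, -0.0001, -0.0008, -0.0015,  0.0001]), 'joint_torque': array([ -0.0017, -44.0051, -17.6586,   0.063 ,   0.0582,  -0.0002]), 'position': array([0.2261, 0.5819, 0.1873]), 'tool_rot': array([ 0.1296,  0.6953, -0.131 ,  0.6947]), 'ft_force': array([0.2886, 0.0437, 0.7504]), 'moment': array([ 0.0035,  0.0227, -0.0101]), 'grip_width': 0.08675466664112051}
scene {'camera_matrix': array([[467.7628,   0.    , 314.1957],
       [  0.    , 467.7628, 199.0506],
       [  0.    ,   0.    ,   1.    ]]), 'xyz': array([-0.1602, -0.7244,  1.0629]), 'rotation': array([ 0.8473, -0.3494,  0.16  , -0.3665])}
injector_mid [([388.4, 270.2], 0.79), ([332.2, 253.4], 0.65)]
injector_grip [([332.2, 255.0], 0.75), ([385.4, 272.7], 0.58)]
nozzle_tip [([363.9, 261.0], 0.7), ([351.6, 260.2], 0.61)]
stout_injector_mid [([356.7, 309.1], 0.87)]
cradle_seat [([288.3, 188.1], 0.65), ([344.3, 193.8], 0.17)]
v_rest_barrel [([280.6, 179.8], 0.72)]
v_rest_nut [([304.7, 193.2], 0.85), ([357.1, 3
[... 866 characters left out ...]
], 0.69)]
stout_injector_mid [([216.2, 202.1], 0.71), ([425.0, 258.0], 0.58), ([294.6, 223.5], 0.23)]
cradle_seat [([216.6, 205.5], 0.73), ([273.5, 201.1], 0.57), ([329.6, 224.0], 0.28), ([296.2, 199.5], 0.24)]
v_rest_barrel [([255.8, 203.9], 0.62)]
v_rest_nut [([297.6, 195.7], 0.93), ([275.0, 202.9], 0.75)]
trunnion [([277.8, 202.2], 0.59)]
lever_knob [([329.2, 220.6], 0.59)]
quadrant_30 [([293.6, 224.4], 0.92), ([336.8, 284.0], 0.26)]
clamp_arm_mid [([247.3, 227.4], 0.82)]
clamp_post [([262.8, 230.1], 0.86)]
clamp_knob [([232.4, 224.7], 0.67)]
drip_tray [([217.8, 201.0], 0.62)]
paste_tin [([338.6, 281.4], 0.73)]
torch [([296.3, 131.8], 0.94), ([295.6, 197.7], 0.36), ([327.3, 219.3], 0.21)]
```

Run:
```python
import cv2,numpy as np
s=cv2.imread('pics/scene0.png');t=cv2.imread('pics/top0.png')
a=cv2.resize(s[140:340,210:460],None,fx=3.2,fy=3,interpolation=3)
b=cv2.resize(t[110:300,190:450],None,fx=3,fy=3,interpolation=3)
cv2.imwrite('pics/sc.png',a);cv2.imwrite('pics/tc.png',b)
```

```text
(no output)
```

View pics/sc.png

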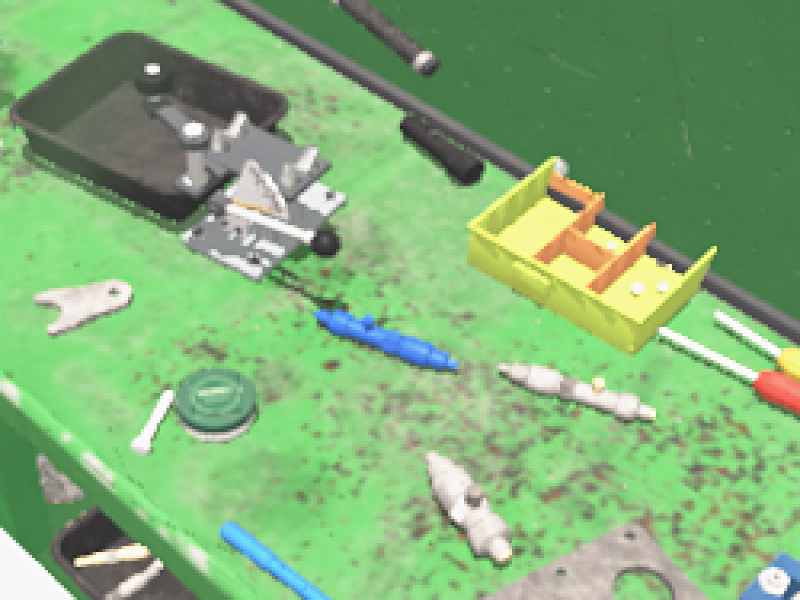

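View pics/tc.png

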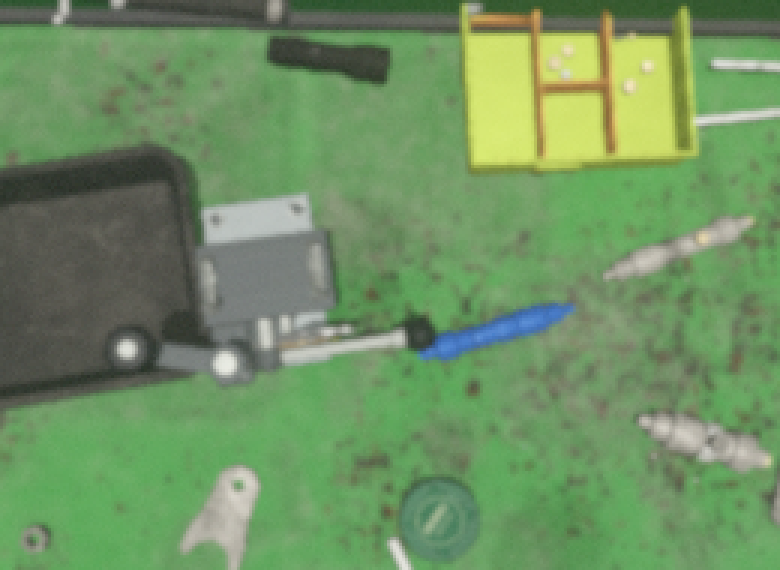

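Seen so far (2 pictures viewed). What could be taken for the injector, in top-camera pixels:
- Slim grey one with a brass port: about (416,192), nozzle end (392,201), inlet (440,183). This is the choice.
- Blue look-alike: (358,217), rejected.
- Stout one with a dark port: (425,258), rejected.

The stand is at about (278,202), with the tray to its left and the clamp arm swung out over it.

```bash
cat > h.py <<'E'
from rig import get_obs, imaging, robot
import cv2, numpy as np
from scipy.spatial.transform import Rotation as R
from scipy.optimize import least_squares
np.set_printoptions(precision=4,suppress=True)
P={n:imaging.camera_params(n) for n in("scene","top")}
def proj(n,X):
    p=P[n]; c=R.from_quat(p["rotation"]).inv().apply(np.atleast_2d(X)-p["xyz"]); u=c@p["camera_matrix"].T
    return u[:,:2]/u[:,2:]
def stand(v):
    "v: x,y,z trunnion, yaw of y axis' frame, tilt, clamp angle, screw"
    x,y,z,yaw,t,ca,sc=v
    B=R.from_euler('z',yaw); C=R.from_euler('x',-t); T=np.array([x,y,z])
    f=lambda a:T+B.apply(a); c=lambda a:T+B.apply(C.apply(np.array(a)+[0,0,.048]))
    post=np.array([-.066,.026,0]); d=np.array([np.cos(ca),np.sin(ca),0])
    a=np.radians(10)+t
    return dict(cradle_seat=c([0,0,0]),v_rest_barrel=c([0,.037,0]),v_rest_nut=c([0,-.048,0]),trunnion=T,
     lever_knob=f([-.064,-.125*np.cos(a),.125*np.sin(a)]),clamp_arm_mid=c(post+.036*d+[0,0,.030]),
     clamp_knob=c(post+.066*d+[0,0,.062-.001*sc]))
def tri(obs):
    r=least_squares(lambda X:np.concatenate([proj(n,X)[0]-px for n,px in obs.items()]),[.5,0,.05]); return r.x,np.abs(r.fun).max()
def near(n,t,px,tol=14):
    b=[d for d in imaging.tip_of(n,t) if np.hypot(*(np.array(d["pixel"])-px))<tol]
    return np.array(b[0]["pixel"]) if b else None
E
python3 - <<'E'
from h import *
print(R.from_quat(P["top"]["rotation"]).as_matrix())
S=dict(injector_mid=(388.4,270.2),injector_grip=(385.4,272.7),nozzle_tip=(363.9,261),lever_knob=(311.3,221.9),v_rest_barrel=(280.6,179.8),v_rest_nut=(304.7,193.2),trunnion=(293,194.5),cradle_seat=(288.3,188.1),clamp_knob=(256.4,164.8),clamp_post=(265.5,183.5),quadrant_30=(291.9,199.6))
T=dict(injector_mid=(416.5,191.7),injector_grip=(412.3,194.9),nozzle_tip=(390.3,200.4),lever_knob=(329.2,220.6),v_rest_barrel=(255.8,203.9),v_rest_nut=(297.6,195.7),trunnion=(277.8,202.2),cradle_seat=(273.5,201.1),clamp_arm_mid=(247.3,227.4),clamp_knob=(232.4,224.7),clamp_post=(262.8,230.1),quadrant_30=(293.6,224.4))
for k in S:
    print(k,*tri(dict(scene=np.array(S[k]),top=np.array(T[k]))))
keys=list(stand(np.zeros(7)))
def res(v):
    m=stand(v); r=[]
    for k in keys:
        if k in S: r.append(proj("scene",m[k])[0]-S[k])
        if k in T: r.append(proj("top",m[k])[0]-T[k])
    return np.concatenate(r+[[(v[2]-.08)*1000/2,(v[4])*10,v[6]*5]])
r=least_squares(res,[.5,.1,.08,0,0,1.6,0],loss='soft_l1',x_scale=[.1,.1,.1,1,1,1,1])
print(r.x,r.cost); print(r.fun.round(1))
for k,v in stand(r.x).items(): print(k,v)
# masks
for n in("scene","top"):
    imaging.camera(n)
    for t in("injector",):
        for d in imaging.cut_out(n,t): 
            ys,xs=np.nonzero(d["pixels"]); print(n,t,d["confidence"],d["box"],len(xs))
E
```

```text
[[ 0.0108 -0.9961  0.0878]
 [-0.9997 -0.0125 -0.0193]
 [ 0.0203 -0.0875 -0.996 ]]
injector_mid [ 0.5955 -0.2981  0.0158] 1.2825024352602554
injector_grip [ 0.5896 -0.2915  0.0029] 0.5893912422587277
nozzle_tip [ 0.5713 -0.2277  0.0159] 1.2867229361557975
lever_knob [ 0.5146 -0.0635  0.0967] 0.15063123184955884
v_rest_barrel [0.5509 0.1087 0.1292] 0.3423636485720749
v_rest_nut [0.5695 0.0142 0.1236] 1.4650860521209097
trunnion [0.5584 0.0612 0.0944] 0.16026080404600407
cradle_seat [0.5566 0.0717 0.1153] 1.6491201177598214
clamp_knob [0.4988 0.1485 0.1938] 0.9552701762189599
clamp_post [0.4865 0.0892 0.1648] 2.430728080256813
quadrant_30 [0.5063 0.0175 0.1358] 2.02760862599996
[ 0.5587  0.0683  0.08    0.1512 -0.0088  1.2734 -0.007 ] 17.70599745120332
[ 2.9 -2.9  0.1 -0.5  1.1  0.5  2.1 -1.1 -0.8 -1.5 -3.6  2.1 -1.6  2.3
 -2.2  0.3 -0.1 -0.9 -0.2  0.3  1.3  0.1  1.2  0.8 -0.1  0.3 -0.  -0.1
 -0. ]
cradle_seat [0.5587 0.0679 0.128 ]
v_rest_barrel [0.5532 0.1045 0.1283]
v_rest_nut [0.566  0.0205 0.1276]
trunnion [0.5587 0.0683 0.08  ]
lever_knob [ 0.514  -0.0632  0.1006]
clamp_arm_mid [0.4949 0.119  0.1585]
clamp_knob [0.4993 0.1484 0.1908]
scene injector 0.71 [389.6, 275.4, 45.9, 21.1] 278
scene injector 0.52 [331.8, 257.6, 43.1, 24.9] 352
top injector 0.89 [413.6, 193.6, 48.5, 22.8] 409
top injector 0.5 [337.5, 284.3, 30.0, 29.6] 623
```

Run:
```python
from h import *
ims={n:imaging.camera(n) for n in P}
v=[ 0.5587,0.0683,0.08,0.14,0,1.30,0]
m=stand(v)
def crop(n,c0,r0,w,h,f,pts):
    a=cv2.resize(ims[n][r0:r0+h,c0:c0+w,::-1],None,fx=f,fy=f,interpolation=cv2.INTER_CUBIC)
    for X in pts:
        u=(proj(n,X)[0]-[c0,r0]+.5)*f; cv2.drawMarker(a,tuple(int(q) for q in u),(0,0,255),cv2.MARKER_CROSS,9,1)
    return a
B=R.from_euler('z',v[3]).apply; T=np.array(v[:3]); S=T+[0,0,.048]
pts=[S+B([s*.024,y,-.001]) for s in(-1,1) for y in(.0415,.0325,-.0425,-.0535)]+[m["lever_knob"],m["clamp_knob"]+[0,0,.01],T+B([-.066,.026,.084])]
can=np.zeros((600,800,3),np.uint8)
a=crop("top",225,165,110,75,5,pts); can[:375,:550]=a
b=crop("scene",250,155,70,75,3,pts); can[375:600,:210]=b
c=crop("top",385,172,62,40,4,[]); can[380:540,215:463]=c
d=crop("scene",358,252,66,36,5,[]); can[400:580,468:798]=d
cv2.imwrite("pics/ov.png",can)
# injector mask PCA both views
for n,px in(("scene",(389,272)),("top",(415,193))):
    d=[d for d in imaging.cut_out(n,"injector") if np.hypot(d["box"][0]-px[0],d["box"][1]-px[1])<12][0]
    ys,xs=np.nonzero(d["pixels"]); q=np.c_[xs,ys]; c=q.mean(0); U=np.linalg.svd(q-c,full_matrices=False)[2][0]; U*=np.sign(-U[0]); s=(q-c)@U
    print(n,c,U,s.min(),s.max(),c+U*s.max(),c+U*s.min(),d["confidence"])
```

```text
scene [389.9788 270.1131] [-0.9494 -0.314 ] -24.333342773000965 24.050121912598577 [367.1448 262.5622] [413.0817 277.7529] 0.63
top [414.839  192.8531] [-0.9347  0.3554] -24.79532730577339 24.59872002547457 [391.846 201.595] [438.0157 184.0414] 0.61
```

View pics/ov.png

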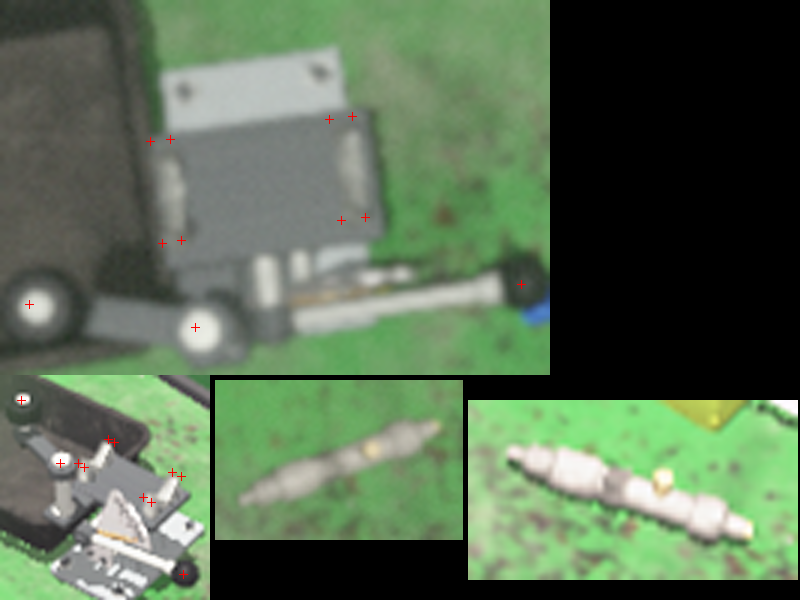

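Picture 3: the close crop confirms the grey slim body with the brass port. In the top view the V-rests are at about (259,204) and (295,198), the post at (264.5,231) and the clamp knob at (232,225.5). Next I'll refine the fit with my own picks and get the tool axes.

Run:
```python
from h import *
tp=lambda c,r:np.array([225+c/5-.5,165+r/5-.5]); sp=lambda c,r:np.array([250+c/3-.5,155+(r-375)/3-.5])
def pts(v):
    m=stand(v); T=np.array(v[:3]); B=R.from_euler('z',v[3]).apply
    low=[0,0,-.008]
    return [("top",m["v_rest_barrel"]+low,tp(172,196)),("top",m["v_rest_nut"]+low,tp(354,166)),
     ("top",m["lever_knob"],tp(524,282)),("top",m["clamp_knob"]+[0,0,.01],tp(38,305)),
     ("top",T+B([-.066,.026,.048+v[7]]),tp(200,331)),("top",T*[1,1,0]+B([.075,.048,.006]),tp(160,72)),("top",T*[1,1,0]+B([.075,-.048,.006]),tp(340,47)),
     ("scene",m["v_rest_barrel"]+low,sp(98,456)),("scene",m["v_rest_nut"]+low,sp(168,491)),("scene",m["lever_knob"],sp(184,572)),
     ("scene",m["clamp_knob"]+[0,0,.01],sp(22,400)),("scene",T+B([-.066,.026,.048+v[7]]),sp(61,459)),
     ("top",m["trunnion"],(277.8,202.2)),("scene",m["trunnion"],(293,194.5)),("top",m["clamp_arm_mid"],(247.3,227.4))]
def res(v): return np.concatenate([proj(n,X)[0]-p for n,X,p in pts(v)]+[[(v[2]-.08)*500,v[4]*30,v[6]*5]])
for fixz in (0,1):
    r=least_squares(res if not fixz else (lambda v:np.r_[res(v),(v[2]-.08)*1e5]),[.5587,.068,.08,.14,0,1.3,0,.04],loss='soft_l1')
    print("x y z yaw tilt ca sc post",r.x,r.cost)
    for (n,X,p) in pts(r.x): print(n,(proj(n,X)[0]-p).round(1),end=' ')
    print(); m=stand(r.x)
    for k in m:print(k,m[k])
i1,e=tri(dict(top=np.array((415.6,192.6)),scene=np.array((390.3,270.1)))); print("inj mid",i1,e)
n1,e1=tri(dict(top=np.array((391.3,201.7)),scene=np.array((366.3,262.4)))); l1,e2=tri(dict(top=np.array((440,183.2)),scene=np.array((414.3,278))))
print(n1,e1,l1,e2,np.linalg.norm(n1-l1)); d=n1-l1; print("yaw",np.arctan2(-d[0],d[1]))
# z fixed at .012 per view
for n,a,b in(("top",(391.3,201.7),(440,183.2)),("scene",(366.3,262.4),(414.3,278))):
    q=[least_squares(lambda X:proj(n,[X[0],X[1],.012])[0]-p,[.6,-.3]).x for p in(a,b)]; d=q[0]-q[1]; print(n,q,(q[0]+q[1])/2,np.hypot(*d),np.arctan2(-d[0],d[1]))
print(R.from_quat(get_obs()["tool_rot"]).as_matrix(),get_obs()["time"])
```

```text
Traceback (most recent call last):
  File "h.py", line 12, in stand
    x,y,z,yaw,t,ca,sc=v
    ^^^^^^^^^^^^^^^^^
ValueError: too many values to unpack (expected 7)
```

```bash
sed -i 's/x,y,z,yaw,t,ca,sc=v$/x,y,z,yaw,t,ca,sc=v[:7]/' h.py
cat > fit.py <<'E'
from h import *
tp=lambda c,r:np.array([225+c/5-.5,165+r/5-.5]); sp=lambda c,r:np.array([250+c/3-.5,155+(r-375)/3-.5])
def pts(v):
    m=stand(v); T=np.array(v[:3]); B=R.from_euler('z',v[3]).apply
    low=[0,0,-.008]
    return [("top",m["v_rest_barrel"]+low,tp(172,196)),("top",m["v_rest_nut"]+low,tp(354,166)),
     ("top",m["lever_knob"],tp(524,282)),("top",m["clamp_knob"]+[0,0,.01],tp(38,305)),
     ("top",T+B([-.066,.026,.048+v[7]]),tp(200,331)),("top",T*[1,1,0]+B([.075,.048,.006]),tp(160,72)),("top",T*[1,1,0]+B([.075,-.048,.006]),tp(340,47)),
     ("scene",m["v_rest_barrel"]+low,sp(98,456)),("scene",m["v_rest_nut"]+low,sp(168,491)),("scene",m["lever_knob"],sp(184,572)),
     ("scene",m["clamp_knob"]+[0,0,.01],sp(22,400)),("scene",T+B([-.066,.026,.048+v[7]]),sp(61,459)),
     ("top",m["trunnion"],(277.8,202.2)),("scene",m["trunnion"],(293,194.5)),("top",m["clamp_arm_mid"],(247.3,227.4))]
def res(v): return np.concatenate([proj(n,X)[0]-p for n,X,p in pts(v)]+[[(v[2]-.08)*500,v[4]*30,v[6]*5]])
for fixz in (0,1):
    r=least_squares(res if not fixz else (lambda v:np.r_[res(v),(v[2]-.08)*1e5]),[.5587,.068,.08,.14,0,1.3,0,.04],loss='soft_l1')
    print("x y z yaw tilt ca sc post",r.x,r.cost)
    for (n,X,p) in pts(r.x): print(n,(proj(n,X)[0]-p).round(1),end=' ')
    print(); m=stand(r.x)
    for k in m:print(k,m[k])
i1,e=tri(dict(top=np.array((415.6,192.6)),scene=np.array((390.3,270.1)))); print("inj mid",i1,e)
n1,e1=tri(dict(top=np.array((391.3,201.7)),scene=np.array((366.3,262.4)))); l1,e2=tri(dict(top=np.array((440,183.2)),scene=np.array((414.3,278))))
print(n1,e1,l1,e2,np.linalg.norm(n1-l1)); d=n1-l1; print("yaw",np.arctan2(-d[0],d[1]))
# z fixed at .012 per view
for n,a,b in(("top",(391.3,201.7),(440,183.2)),("scene",(366.3,262.4),(414.3,278))):
    q=[least_squares(lambda X:proj(n,[X[0],X[1],.012])[0]-p,[.6,-.3]).x for p in(a,b)]; d=q[0]-q[1]; print(n,q,(q[0]+q[1])/2,np.hypot(*d),np.arctan2(-d[0],d[1]))
print(R.from_quat(get_obs()["tool_rot"]).as_matrix(),get_obs()["time"])
E
python3 fit.py
```

```text
x y z yaw tilt ca sc post [ 0.5596  0.0671  0.0816  0.1505 -0.004   1.3066  0.002   0.0407] 7.618912290639219
top [-0.2 -1. ] top [-0.7  0. ] top [ 0.2 -0.4] top [-0.8 -0. ] top [-0.4 -1.1] top [1.  0.6] top [0.5 0.8] scene [0.1 0.4] scene [-1.2  0.1] scene [0.9 0.3] scene [0.2 0. ] scene [0.5 0.1] top [-1.8 -0.1] scene [-1.1  2. ] top [1.5 0.2] 
cradle_seat [0.5596 0.0669 0.1296]
v_rest_barrel [0.5541 0.1035 0.1298]
v_rest_nut [0.5668 0.0195 0.1295]
trunnion [0.5596 0.0671 0.0816]
lever_knob [ 0.5148 -0.0643  0.1029]
clamp_arm_mid [0.4946 0.1184 0.1599]
clamp_knob [0.498  0.1481 0.192 ]
x y z yaw tilt ca sc post [ 0.5598  0.0673  0.08    0.1505 -0.0008  1.3061 -0.0017  0.042 ] 8.062669030894
top [-0.2 -1.1] top [-0.8  0. ] top [ 0.1 -0.4] top [-0.9 -0.1] top [-0.5 -1.2] top [0.9 0.5] top [0.4 0.7] scene [0.1 0.8] scene [-1.2  0.3] scene [0.8 0.6] scene [0.2 0.5] scene [0.5 0.1] top [-1.8 -0.2] scene [-1.1  2.3] top [1.5 0.2] 
cradle_seat [0.5598 0.0673 0.128 ]
v_rest_barrel [0.5543 0.1038 0.128 ]
v_rest_nut [0.567  0.0198 0.128 ]
trunnion [0.5598 0.0673 0.08  ]
lever_knob [ 0.515  -0.064   0.1016]
clamp_arm_mid [0.4948 0.1188 0.158 ]
clamp_knob [0.4982 0.1486 0.1901]
inj mid [ 0.5964 -0.2988  0.0144] 0.30537997360289637
[ 0.5705 -0.2329  0.0137] 0.019036081447438846 [ 0.622  -0.3642  0.0156] 0.05907269314172936 0.14103767038817658
yaw 0.3738422667995939
top [array([ 0.5707, -0.2333]), array([ 0.6224, -0.3654])] [ 0.5966 -0.2993] 0.1418114641285151 0.3732698437553706
scene [array([ 0.5716, -0.2321]), array([ 0.6248, -0.363 ])] [ 0.5982 -0.2976] 0.14136077021700283 0.3858131290192154
[[ 0.      0.3624  0.932 ]
 [ 0.      0.932  -0.3624]
 [-1.      0.0001 -0.    ]] 2.1
```

```bash
python3 -m inch '[[60,[-17,0,0],[9.44,0,0]],[60,[-17,0,0],[9.44,0,0]],[60,[-17,0,0],[9.44,0,0]],[60,[-17,0,0],[9.44,0,0]],[60,[-17,0,0],[9.44,0,0]],[60,[0,1.4,59],[0,0,0]],[60,[0,1.4,59],[0,0,0]],[60,[0,1.4,59],[0,0,0]],[60,[0,1.4,59],[0,0,0]],[60,[0,1.4,59],[0,0,0]],[60,[0,1.4,59],[0,0,0]]]' 30
cat > go.py <<'E'
import sys
from h import *
# usage: go.py x y z yaw_deg(of tool y, mod 180) -> remaining shift in tool axes (mm) and turn (deg)
x,y,z,w=map(float,sys.argv[1:5]); o=get_obs(); M=R.from_quat(o["tool_rot"]).as_matrix()
want=[R.from_matrix(np.c_[[0,0,-1],[c,s,0],[s,-c,0]]) for c,s in[(np.cos(a),np.sin(a)) for a in np.radians([w,w+180])]]
rv=[(R.from_matrix(M).inv()*q).as_rotvec(degrees=True) for q in want]; rv=min(rv,key=np.linalg.norm)
print("t",o["time"],"pos",o["position"],"grip",o["grip_width"],"F",o["ft_force"],"q",o["q"]); print("shift mm",(M.T@(np.array([x,y,z])-o["position"])*1000).round(1),"turn",rv.round(2))
E
python3 go.py .5948 -.2932 .10 21.5
```

```text
time: 3.48
position: [0.3593, 0.248, 0.2763]
tool_rot: [0.405, 0.58, -0.401, 0.582]
ft_force: [0.6, 0.1, 1.0]
grip_width: 0.0599
t 3.475 pos [0.3593 0.248  0.2763] grip 0.05989876595086265 F [0.6373 0.0513 0.9578] q [ 0.3466  0.1527  1.7615  0.0006  1.2207 -0.0108]
shift mm [176.2  30.3 589.4] turn [-1.04 -0.03 -0.38]
```

```bash
python3 -m inch '[[60,[0,3,60],[0,0,0]],[60,[0,3,60],[0,0,0]],[60,[0,3,60],[0,0,0]],[60,[0,3,60],[0,0,0]],[60,[0,3,60],[0,0,0]],[60,[10,3,60],[0,0,0]],[60,[25,3,60],[0,0,0]],[60,[40,3,60],[0,0,0]],[60,[40,3,60],[0,0,0]],[60,[40,3,49],[-1,0,0]]]'; python3 go.py .5948 -.2932 .05 21.5
```

```text
time: 4.72
position: [0.5944, -0.2899, 0.1425]
tool_rot: [0.404, 0.575, -0.395, 0.592]
ft_force: [0.2, -0.3, 0.1]
grip_width: 0.0602
t 4.725 pos [ 0.5944 -0.2899  0.1425] grip 0.06017532294842522 F [ 0.2374 -0.2708  0.0728] q [-0.6295  0.6155  1.402   0.0151  1.1016 -1.0071]
shift mm [92.5 -3.   2.2] turn [-0.25  0.67 -1.35]
```

```bash
python3 -m inch '[[60,[40,-3,2],[0,0.7,-1.3]],[60,[40,0,0],[0,0,0]],[60,[10,0,0],[0,0,0]],[60,[0,0,0],[0,0,0]]]'; python3 go.py .5948 -.2932 .004 21.5
python3 - <<'E'
from h import *
o=get_obs(); M=R.from_quat(o["tool_rot"]).as_matrix()
can=np.zeros((300,760,3),np.uint8)
for i,(n,c0,r0) in enumerate((("scene",350,235),("top",380,165))):
    a=cv2.resize(imaging.camera(n)[r0:r0+60,c0:c0+75,::-1],None,fx=5,fy=5,interpolation=cv2.INTER_CUBIC)
    u=(proj(n,o["position"])[0]-[c0,r0]+.5)*5; cv2.drawMarker(a,tuple(int(q) for q in u),(0,0,255),cv2.MARKER_CROSS,11,1)
    can[:,i*380:i*380+375]=a
cv2.imwrite("pics/g1.png",can)
E
```

```text
time: 5.22
position: [0.5936, -0.2978, 0.0467]
tool_rot: [0.401, 0.583, -0.401, 0.582]
ft_force: [-0.2, 0.7, 0.7]
grip_width: 0.06
t 5.225 pos [ 0.5936 -0.2978  0.0467] grip 0.05996306499675398 F [-0.1658  0.6946  0.7275] q [-0.6331  0.749   1.4338  0.0004  0.9608 -0.9993]
shift mm [42.7  2.8 -3.8] turn [-0.53 -0.1   0.05]
```

View pics/g1.png

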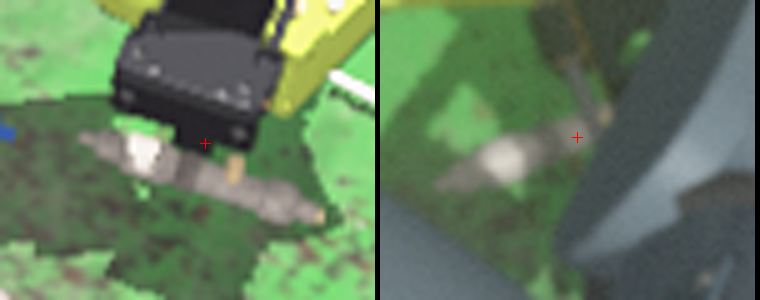

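Picture 4: the fingers straddle the slim injector, with the port just behind the gripper at crop (235,165). It is aligned, so I'll descend and grip.

```bash
python3 -m inch '[[50,[16,2.8,-3.8],[0,0,0]],[50,[16,0,0],[0,0,0]],[50,[9,0,0],[0,0,0]],[50,[2,0,0],[0,0,0]]]'; python3 go.py .5948 -.2932 .004 21.5
```

```text
time: 5.82
position: [0.5979, -0.2938, 0.006]
tool_rot: [0.4, 0.581, -0.4, 0.585]
ft_force: [-0.3, -0.6, 0.7]
grip_width: 0.0498
t 5.825 pos [ 0.5979 -0.2938  0.006 ] grip 0.049837452782028877 F [-0.2956 -0.6154  0.6908] q [-0.6243  0.8043  1.452   0.0004  0.8787 -0.9921]
shift mm [ 2.  -2.6 -1.7] turn [-0.44  0.31 -0.22]
```

```bash
python3 -m inch '[[30,[2,-2.6,-1.7],[0,0,0]],[10,[0,0,0],[0,0,0]],[10,[0,0,0],[0,0,0]],[10,[0,0,0],[0,0,0]],[10,[0,0,0],[0,0,0]],[10,[0,0,0],[0,0,0]]]' 40; python3 go.py .5948 -.2932 .004 21.5
```

```text
time: 6.58
position: [0.5952, -0.2938, 0.0047]
tool_rot: [0.4, 0.58, -0.4, 0.586]
ft_force: [0.7, -0.1, 0.1]
grip_width: 0.0108
t 6.575 pos [ 0.5952 -0.2938  0.0047] grip 0.01077093666356516 F [ 0.6511 -0.1301  0.0662] q [-0.6268  0.8033  1.4607  0.0004  0.8692 -0.9942]
shift mm [ 0.7 -0.1 -0.7] turn [-0.46  0.4  -0.28]
```

```bash
cat > look.py <<'E'
import sys
from h import *
# look.py name c0s r0s c0t r0t w h f : side-by-side crops scene|top with the TCP marked
nm=sys.argv[1]; a=list(map(int,sys.argv[2:])); w,h,f=a[4:]
o=get_obs(); out=[]
for n,c0,r0 in(("scene",a[0],a[1]),("top",a[2],a[3])):
    im=imaging.camera(n)[r0:r0+h,c0:c0+w,::-1]; im=cv2.resize(im,None,fx=f,fy=f,interpolation=cv2.INTER_CUBIC)
    u=(proj(n,o["position"])[0]-[c0,r0]+.5)*f; cv2.drawMarker(im,tuple(int(q) for q in u),(0,0,255),cv2.MARKER_CROSS,11,1); out.append(im)
cv2.imwrite(f"pics/{nm}.png",np.hstack(out))
E
python3 look.py g2 350 235 380 165 75 60 5
```

```text
(no output)
```

View pics/g2.png

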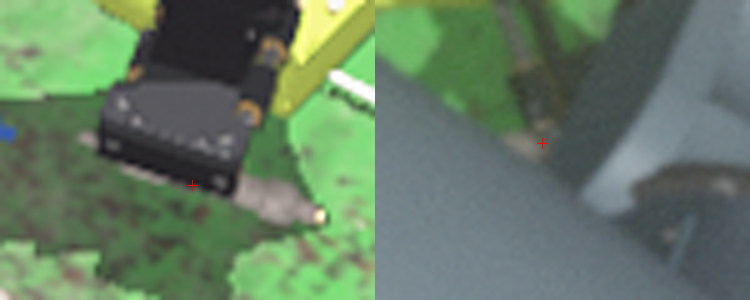

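```bash
python3 -m inch '[[0,[0,0,0],[0,0,0]],[0,[0,0,0],[0,0,0]],[0,[0,0,0],[0,0,0]]]' 40; python3 go.py .5948 -.2932 .004 21.5
```

```text
time: 7.05
position: [0.5952, -0.2938, 0.0046]
tool_rot: [0.4, 0.58, -0.4, 0.586]
ft_force: [-0.5, 0.1, 0.3]
grip_width: 0.0006
t 7.05 pos [ 0.5952 -0.2938  0.0046] grip 0.0005623089197021619 F [-0.5376  0.1455  0.3482] q [-0.6267  0.8034  1.4607  0.0004  0.8692 -0.9942]
shift mm [ 0.6 -0.1 -0.7] turn [-0.46  0.39 -0.27]
```

```bash
python3 -m inch '[[0,[-15,0,0],[0,0,0]],[0,[-40,0,0],[0,0,0]],[0,[-50,0,0],[0,0,0]]]'; python3 look.py g3 350 225 380 165 75 70 5;python3 go.py .5948 -.2932 .004 21.5
```

```text
time: 7.42
position: [0.5917, -0.2914, 0.1091]
tool_rot: [0.4, 0.583, -0.4, 0.582]
ft_force: [-0.6, 0.4, 0.1]
grip_width: 0.0003
t 7.525 pos [ 0.5966 -0.2947  0.1156] grip 0.00038731018763658013 F [ 0.4216 -1.2041  0.6597] q [-0.6266  0.6566  1.4029  0.0004  1.0679 -0.9941]
shift mm [111.6  -2.   -3.3] turn [-0.46  0.67 -0.46]
```

View pics/g3.png

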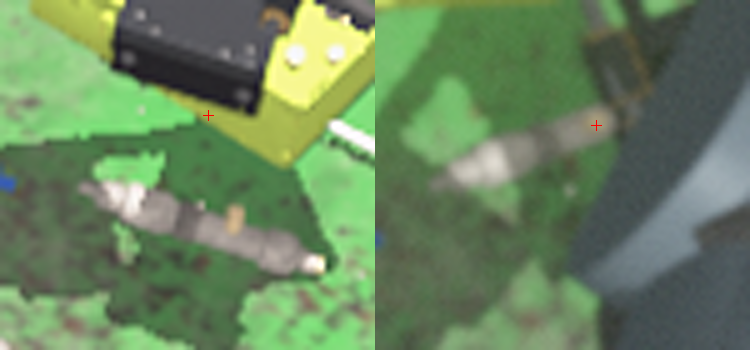

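Picture 6: the injector lies untouched, nozzle at (366.6,262), collar at (387,268). The fingers shut without holding anything, although the reported TCP was on it. I'll check the reported TCP against where the gripper shows in the pictures.

Run:
```python
from h import *
y=np.array([np.cos(.375),np.sin(.375),0]); z=np.array([y[1],-y[0],0]); 
for tag,Tc in(("g2",[.5952,-.2938,.0047]),("g3",[.5917,-.2914,.1091]),("g1",[.5936,-.2978,.0467])):
    Tc=np.array(Tc)
    for L,W in((.095,.0375),(.0375,.095)):
        for s in(-1,1):
            X=Tc-y*L+s*z*W+[0,0,.070]; print(tag,L,s,"scene",proj("scene",X)[0],"crop350,235",((proj("scene",X)[0]-[350,235]+.5)*5).round())
```

```text
g2 0.095 -1 scene [367.1196 276.4073] crop350,235 [ 88. 210.]
g2 0.095 1 scene [394.5539 285.8165] crop350,235 [225. 257.]
g2 0.0375 -1 scene [353.9771 254.3639] crop350,235 [22. 99.]
g2 0.0375 1 scene [421.6306 276.8113] crop350,235 [361. 212.]
g3 0.095 -1 scene [369.333  250.6178] crop350,235 [99. 81.]
g3 0.095 1 scene [398.5269 260.1415] crop350,235 [245. 128.]
g3 0.0375 -1 scene [355.3185 228.4448] crop350,235 [ 29. -30.]
g3 0.0375 1 scene [427.1891 251.0851] crop350,235 [388.  83.]
g1 0.095 -1 scene [369.4115 267.5221] crop350,235 [100. 165.]
g1 0.095 1 scene [397.6156 277.0232] crop350,235 [241. 213.]
g1 0.0375 -1 scene [355.8407 245.317 ] crop350,235 [32. 54.]
g1 0.0375 1 scene [425.3403 267.9494] crop350,235 [379. 167.]
```

```bash
cat > ov.py <<'E'
import sys
from h import *
o=get_obs(); M=R.from_quat(o["tool_rot"]).as_matrix(); g=o["grip_width"]/2; out=[]
loc=lambda p:o["position"]+M@np.array(p)
a=list(map(int,sys.argv[2:])); w,h,f=a[4:]
for n,c0,r0 in(("scene",a[0],a[1]),("top",a[2],a[3])):
    im=cv2.resize(imaging.camera(n)[r0:r0+h,c0:c0+w,::-1],None,fx=f,fy=f,interpolation=cv2.INTER_CUBIC)
    P2=lambda X:tuple(int(q) for q in (proj(n,X)[0]-[c0,r0]+.5)*f)
    def rect(x,y0,y1,z,col):
        cv2.polylines(im,[np.array([P2(loc(p)) for p in((x,y0,-z),(x,y1,-z),(x,y1,z),(x,y0,z))])],True,col,1)
    for s in(-1,1):
        for x in(0,-.07): rect(x,s*g,s*(g+.015),.0095,(0,0,255) if s>0 else (255,0,255))
    rect(-.07,-.095,.095,.0375,(0,255,255)); out.append(im)
cv2.imwrite(f"pics/{sys.argv[1]}.png",np.hstack(out))
E
python3 ov.py g4 345 205 375 135 78 100 5
```

```text
(no output)
```

View pics/g4.png

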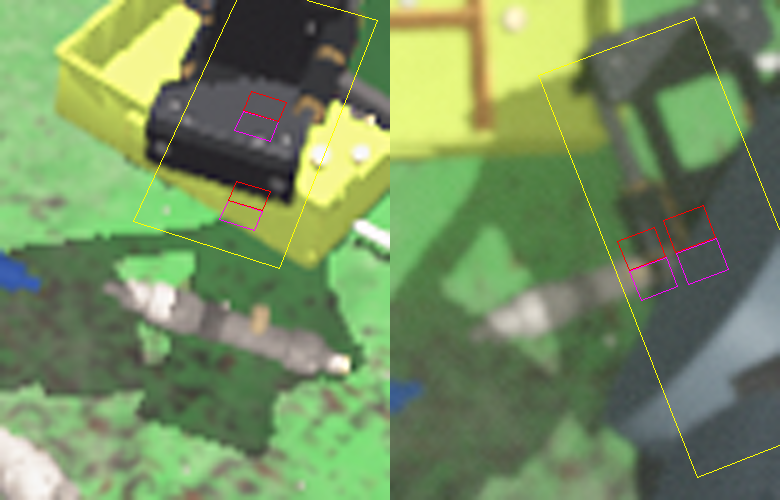

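Picture 7: the gripper in both pictures sits about 5 cm higher than the reported TCP implies (predicted body corner (133,222), seen (148,158)). So the fingers shut above the injector. I'll test it by touch: straddle the injector again and go down in small steps, watching the force.

```bash
python3 -m inch '[[60,[50,-2,-3.3],[0,0,0]],[60,[45,0,0],[0,0,0]],[60,[12,0,0],[0,0,0]],[60,[0,0,0],[0,0,0]]]'; python3 go.py .5948 -.2932 .000 21.5; python3 -m inch '[[60,[4,0,0],[0,0,0]],[60,[2,0,0],[0,0,0]]]';python3 go.py .5948 -.2932 .000 21.5
```

```text
time: 8.12
position: [0.5889, -0.2892, -0.0006]
tool_rot: [0.4, 0.583, -0.4, 0.583]
ft_force: [-1.1, 0.3, 0.6]
grip_width: 0.0327
t 8.125 pos [ 0.5889 -0.2892 -0.0006] grip 0.03266406068007383 F [-1.1327  0.3285  0.5894] q [-0.6266  0.806   1.4762  0.0004  0.8589 -0.994 ]
shift mm [-0.6  4.   5.9] turn [-0.46  0.01 -0.03]
time: 8.38
position: [0.5904, -0.2902, -0.0046]
tool_rot: [0.4, 0.581, -0.4, 0.584]
ft_force: [0.5, -0.7, 0.9]
grip_width: 0.0524
t 8.375 pos [ 0.5904 -0.2902 -0.0046] grip 0.052372335080327945 F [ 0.4666 -0.7459  0.9216] q [-0.6265  0.8123  1.476   0.0004  0.8491 -0.994 ]
shift mm [-4.6  3.1  4.4] turn [-0.46  0.2  -0.15]
```

```bash
for i in 1; do python3 -m inch '[[60,[4,3,4.4],[0,0,0]],[60,[4,0,0],[0,0,0]]]'; done; python3 go.py .5948 -.2932 .000 21.5;  python3 -m inch '[[60,[4,0,0],[0,0,0]],[60,[4,0,0],[0,0,0]]]'; python3 go.py .5948 -.2932 .000 21.5
```

```text
time: 8.62
position: [0.5966, -0.2945, -0.0109]
tool_rot: [0.4, 0.58, -0.4, 0.586]
ft_force: [0.2, 0.0, 0.1]
grip_width: 0.0595
t 8.625 pos [ 0.5966 -0.2945 -0.0109] grip 0.059537675585388035 F [0.1826 0.0218 0.0912] q [-0.6263  0.8271  1.4606  0.0004  0.8452 -0.9938]
shift mm [-10.9  -1.2  -1.8] turn [-0.46  0.41 -0.28]
time: 8.88
position: [0.5969, -0.2947, -0.0191]
tool_rot: [0.4, 0.58, -0.4, 0.586]
ft_force: [-0.2, 0.1, -0.5]
grip_width: 0.06
t 8.875 pos [ 0.5969 -0.2947 -0.0191] grip 0.06004852142912721 F [-0.1687  0.0539 -0.5077] q [-0.6263  0.8393  1.4619  0.0004  0.8313 -0.9938]
shift mm [-19.1  -1.3  -2. ] turn [-0.46  0.43 -0.3 ]
```

```bash
python3 -m inch '[[60,[4,-1.2,-1.8],[0,0,0]],[60,[4,0,0],[0,0,0]]]';  python3 -m inch '[[60,[4,0,0],[0,0,0]],[60,[3,0,0],[0,0,0]]]'; python3 go.py .5948 -.2932 -.03 21.5; python3 look.py g5 350 215 375 160 78 70 5
```

```text
time: 9.12
position: [0.5947, -0.2931, -0.0279]
tool_rot: [0.4, 0.58, -0.4, 0.586]
ft_force: [0.4, 0.3, 0.4]
grip_width: 0.0601
time: 9.38
position: [0.5946, -0.2931, -0.0339]
tool_rot: [0.4, 0.58, -0.4, 0.586]
ft_force: [-3.8, 3.1, 22.7]
grip_width: 0.0601
t 9.375 pos [ 0.5946 -0.2931 -0.0339] grip 0.060093230442866255 F [-3.8076  3.0691 22.6683] q [-0.6261  0.8593  1.4704 -0.0001  0.8046 -0.9936]
shift mm [-3.9  0.2  0.2] turn [-0.45  0.35 -0.22]
```

View pics/g5.png

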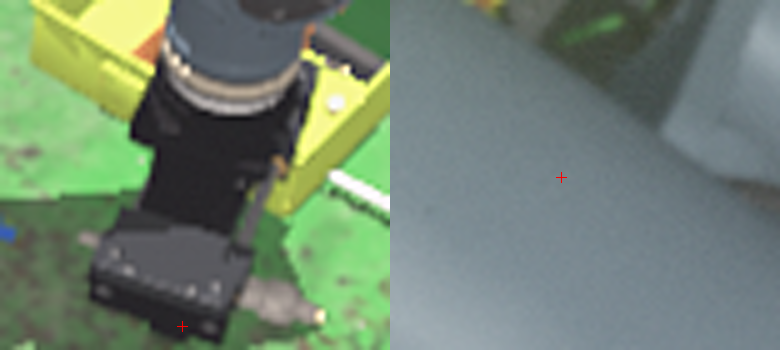

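```bash
python3 - <<'E'
from h import *
print(get_obs()["moment"])
E
python3 -m inch '[[40,[-4,0,0],[0,0,0]],[10,[0,0,0],[0,0,0]],[10,[0,0,0],[0,0,0]],[10,[0,0,0],[0,0,0]],[10,[0,0,0],[0,0,0]],[10,[0,0,0],[0,0,0]]]' 40; python3 go.py .5948 -.2932 -.03 21.5
```

```text
[ 0.1087  0.6449 -0.0924]
time: 10.22
position: [0.5952, -0.2931, -0.0299]
tool_rot: [0.4, 0.58, -0.4, 0.586]
ft_force: [0.3, 0.3, 1.7]
grip_width: 0.0195
t 10.225 pos [ 0.5952 -0.2931 -0.0299] grip 0.019521622956996925 F [0.315  0.2808 1.72  ] q [-0.6259  0.8533  1.4697  0.0007  0.8099 -0.9936]
shift mm [ 0.1 -0.4 -0.1] turn [-0.46  0.41 -0.3 ]
```

The fingers now hold at 19.5 mm, i.e. on the flats. The true fingertip height is about 34 mm above the reported z, so I'll take heights relative to the touches (injector axis = reported z + 42 mm). Now lifting.

```bash
python3 -m inch '[[10,[-12,0,0],[0,0,0]],[10,[-40,0,0],[0,0,0]],[10,[-50,0,0],[4,0,0]],[10,[-50,0,0],[4,0,0]],[10,[-22,0,0],[4,0,0]],[10,[0,0,0],[0,0,0]]]' 45; python3 go.py .5589 .0732 .138 8.62
```

```text
time: 10.98
position: [0.5904, -0.2906, 0.1477]
tool_rot: [0.46, 0.537, -0.461, 0.536]
ft_force: [0.3, 0.6, -3.1]
grip_width: 0.0191
t 10.975 pos [ 0.5904 -0.2906  0.1477] grip 0.019090563920840284 F [ 0.27    0.5597 -3.0871] q [-0.6265  0.6166  1.3822 -0.0005  1.1438 -0.7783]
shift mm [   9.9   23.9 -364.3] turn [ 0.09 -0.02  0.06]
```

```bash
python3 -m inch '[[10,[0,3.5,-40],[0,0,0]],[10,[0,3.5,-55],[0,0,0]],[10,[0,3.5,-55],[0,0,0]],[10,[0,3.5,-55],[0,0,0]],[10,[0,3.5,-55],[0,0,0]],[10,[0,3.5,-50],[0,0,0]],[10,[0,3,-40],[0,0,0]],[10,[0,0,0],[0,0,0]]]'; python3 go.py .5589 .0732 .138 8.62
```

```text
time: 11.98
position: [0.5496, 0.0696, 0.1363]
tool_rot: [0.455, 0.545, -0.463, 0.531]
ft_force: [-0.3, -0.2, -3.7]
grip_width: 0.0192
t 11.975 pos [0.5496 0.0696 0.1363] grip 0.019199297732104385 F [-0.2974 -0.1774 -3.715 ] q [-0.0778  0.5096  1.6466  0.0037  1.0081 -0.2384]
shift mm [-1.9  9.7 -2.2] turn [ 0.47 -0.47  1.22]
```

```bash
python3 -m inch '[[10,[-2,9.7,-2.2],[0.5,-0.5,1.2]],[10,[0,0,0],[0,0,0]],[10,[0,0,0],[0,0,0]]]'; python3 go.py .5589 .0732 .138 8.62; python3 look.py c1 245 135 225 150 78 90 5
```

```text
time: 12.35
position: [0.5588, 0.0713, 0.1363]
tool_rot: [0.461, 0.536, -0.462, 0.536]
ft_force: [0.7, 0.8, -3.0]
grip_width: 0.019
t 12.35 pos [0.5588 0.0713 0.1363] grip 0.019014707823385622 F [ 0.7034  0.7728 -2.9733] q [-0.0702  0.5127  1.6396 -0.0023  0.9912 -0.2177]
shift mm [-1.7  0.3 -1.8] turn [-0.1   0.08  0.13]
```

View pics/c1.png

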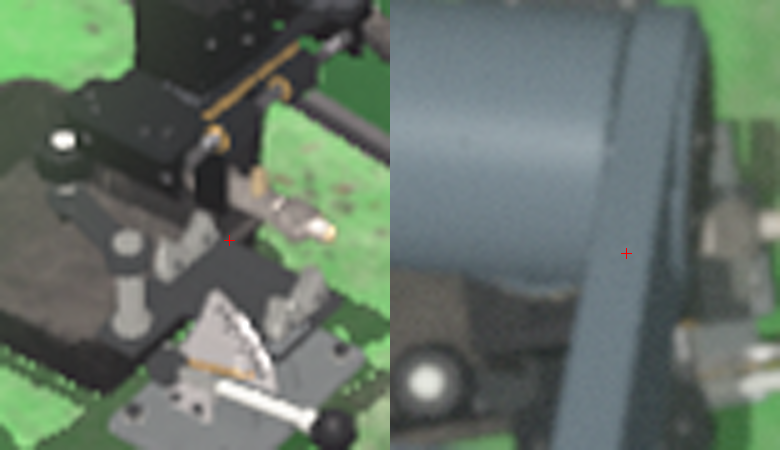

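Run:
```python
from h import *
yd=np.array([-np.sin(.1505),np.cos(.1505),0]); xd=np.array([yd[1],-yd[0],0])
T=np.array([.5588,.0713,.1363])
for dz in(.042,.052,.062):
    m=T+[0,0,dz]-.006*yd
    print(dz,"inlet",proj("scene",m-.072*yd),"port top",proj("scene",m-.018*yd+[0,0,.020]),"obs (310.5,180.9)(296.5,170.5); top inlet",proj("top",m-.072*yd))
    print("d/dx",proj("scene",m-.072*yd+xd*.01),"d/dy",proj("scene",m-.062*yd))
```

```text
0.042 inlet [[311.3309 182.2625]] port top [[296.4888 169.7324]] obs (310.5,180.9)(296.5,170.5); top inlet [[304.8483 193.5989]]
d/dx [[313.3755 180.469 ]] d/dy [[308.5582 180.9003]]
0.052 inlet [[311.3689 179.6304]] port top [[296.452  167.0556]] obs (310.5,180.9)(296.5,170.5); top inlet [[304.7502 193.0769]]
d/dx [[313.4236 177.8396]] d/dy [[308.582  178.2697]]
0.062 inlet [[311.4072 176.9717]] port top [[296.4149 164.3518]] obs (310.5,180.9)(296.5,170.5); top inlet [[304.6496 192.5416]]
d/dx [[313.4721 175.1836]] d/dy [[308.6061 175.6124]]
```

Picture 9: the injector is held level over the rests. Inlet end at (310.5,181) and port at (296.5,170.5) match the prediction (311.3,182.3), (296.5,169.7) to about 1 px. Lowering.

```bash
python3 -m inch '[[10,[15,0.3,-1.8],[0,0,0]],[10,[15,0,0],[0,0,0]],[10,[10,0,0],[0,0,0]],[10,[4,0,0],[0,0,0]],[10,[0,0,0],[0,0,0]]]'; python3 go.py .5589 .0732 .086 8.62
```

```text
time: 13.08
position: [0.5583, 0.0722, 0.0883]
tool_rot: [0.461, 0.536, -0.463, 0.535]
ft_force: [-0.8, 0.2, -2.8]
grip_width: 0.0191
t 13.075 pos [0.5583 0.0722 0.0883] grip 0.019082584535778088 F [-0.7879  0.1808 -2.807 ] q [-0.0686  0.5826  1.6773 -0.0025  0.8854 -0.2141]
shift mm [ 2.3  0.7 -0.9] turn [-0.19  0.06  0.23]
```

```bash
python3 -m inch '[[10,[2,0.6,-0.8],[0,0,0]],[10,[1.5,0,0],[0,0,0]],[10,[0,0,0],[0,0,0]]]'; python3 go.py .5589 .0732 .086 8.62
```

```text
time: 13.45
position: [0.559, 0.0727, 0.0879]
tool_rot: [0.46, 0.536, -0.463, 0.536]
ft_force: [0.3, -1.0, -3.6]
grip_width: 0.0192
t 13.45 pos [0.559  0.0727 0.0879] grip 0.01916377271743408 F [ 0.3493 -1.0279 -3.5583] q [-0.0669  0.5836  1.6765 -0.0042  0.8839 -0.2124]
shift mm [ 1.9 -0.  -0.5] turn [-0.13  0.15  0.17]
```

```bash
python3 -m inch '[[10,[3,0,0],[0,0,0]],[10,[3,0,0],[0,0,0]]]'; python3 go.py .5589 .0732 .086 8.62; python3 -m inch '[[10,[2,0,0],[0,0,0]],[10,[2,0,0],[0,0,0]]]'; python3 go.py .5589 .0732 .086 8.62
```

```text
time: 13.7
position: [0.5588, 0.0725, 0.087]
tool_rot: [0.46, 0.535, -0.463, 0.536]
ft_force: [-5.8, -1.0, 20.5]
grip_width: 0.0189
t 13.7 pos [0.5588 0.0725 0.087 ] grip 0.01894714617330416 F [-5.8002 -0.9602 20.4517] q [-0.0667  0.5846  1.6783 -0.0053  0.8804 -0.2124]
shift mm [ 1.   0.2 -0.7] turn [-0.08  0.21  0.15]
time: 13.95
position: [0.5588, 0.0725, 0.0871]
tool_rot: [0.46, 0.535, -0.462, 0.537]
ft_force: [-3.6, -0.5, 9.1]
grip_width: 0.0189
t 13.95 pos [0.5588 0.0725 0.0871] grip 0.018906479959374212 F [-3.5593 -0.4634  9.1017] q [-0.0664  0.5838  1.6797 -0.006   0.8778 -0.2122]
shift mm [ 1.1  0.2 -0.7] turn [-0.05  0.26  0.04]
```

```bash
python3 -m inch '[[40,[0,0,0],[0,0,0]],[40,[0,0,0],[0,0,0]],[40,[0,0,0],[0,0,0]],[40,[-25,0,0],[0,0,0]],[40,[-50,0,0],[0,0,0]],[40,[-60,0,0],[0,0,0]],[40,[0,0,-60],[0,0,0]],[40,[0,0,0],[0,0,0]]]'; python3 go.py .4982 .1486 .20 8.62
```

```text
time: 14.95
position: [0.5533, 0.1337, 0.2262]
tool_rot: [0.463, 0.533, -0.461, 0.538]
ft_force: [-0.2, -0.9, 0.2]
grip_width: 0.0401
t 14.95 pos [0.5533 0.1337 0.2262] grip 0.040055485508717334 F [-0.213  -0.9105  0.1971] q [ 0.0427  0.4068  1.5347 -0.0034  1.1939 -0.1032]
shift mm [ 25.8 -52.4 -23. ] turn [-0.19  0.22 -0.33]
```

```bash
python3 -m inch '[[60,[0,-26,-12],[5,0,0]],[60,[0,-26,-12],[5,0,0]],[60,[10,0,0],[5,0,0]],[60,[0,0,0],[0,0,0]]]'; python3 go.py .4982 .1486 .19 -6.6
python3 - <<'E'
from h import *
im=imaging.camera("scene")
yd=np.array([-np.sin(.1505),np.cos(.1505),0]); m=np.array([.5598,.0673,.128])
for t,X in(("injector_mid",m),("injector_grip",m+.008*yd),("nozzle_tip",m+.072*yd),("clamp_knob",np.array([.4982,.1486,.190])),("lever_knob",np.array([.515,-.064,.1016]))):
    print(t,proj("scene",X)[0],[(np.round(d["pixel"],1).tolist(),round(d["confidence"],2)) for d in imaging.tip_of("scene",t)])
for d in imaging.cut_out("scene","injector"): print(d["box"],d["confidence"])
print("inlet pred",proj("scene",m-.072*yd))
E
```

```text
time: 15.45
position: [0.4986, 0.1513, 0.2145]
tool_rot: [0.53, 0.466, -0.529, 0.472]
ft_force: [-0.0, 0.2, -0.1]
grip_width: 0.0595
t 15.45 pos [0.4986 0.1513 0.2145] grip 0.05949211239987945 F [-0.0283  0.1897 -0.074 ] q [ 0.0834  0.3526  1.6639 -0.0057  1.1188  0.207 ]
shift mm [24.5 -0.2  2.7] turn [-0.34  0.22 -0.41]
injector_mid [291.6258 185.1282] [([289.6, 186.0], 0.81), ([330.1, 254.2], 0.8)]
injector_grip [289.556  184.0814] [([336.2, 255.2], 0.89), ([288.2, 185.8], 0.71)]
nozzle_tip [273.3466 175.8836] [([344.9, 194.1], 0.6), ([350.6, 260.8], 0.5), ([270.2, 172.5], 0.48)]
clamp_knob [257.2721 165.9531] [([255.8, 164.8], 0.67), ([343.2, 194.1], 0.26)]
lever_knob [311.6699 220.7185] [([312.3, 220.4], 0.81)]
[331.4, 256.4, 45.1, 17.4] 0.77
[293.7, 189.7, 32.4, 21.6] 0.59
inlet pred [[310.71   194.7799]]
```

Run:
```python
from h import *
im=imaging.camera("scene"); c0,r0,f=250,150,9
a=cv2.resize(im[r0:r0+62,c0:c0+80,::-1],None,fx=f,fy=f,interpolation=cv2.INTER_CUBIC)
yd=np.array([-np.sin(.1505),np.cos(.1505),0]); xd=np.array([yd[1],-yd[0],0]);m=np.array([.5598,.0673,.128])
def mk(X,c):
    u=(proj("scene",X)[0]-[c0,r0]+.5)*f; cv2.drawMarker(a,tuple(int(q) for q in u),c,cv2.MARKER_CROSS,11,1)
for s in(-.072,-.058,-.038,.019,.046,.072): mk(m+s*yd,(0,0,255))
mk(m-.018*yd+[0,0,.022],(0,0,255))
for s in(.0415,.0325,-.0425,-.0535):
    for t in(-.024,.024): mk(m+s*yd+t*xd+[0,0,-.001],(255,0,0))
cv2.imwrite("pics/s1.png",a)
```

```text
(no output)
```

View pics/s1.png

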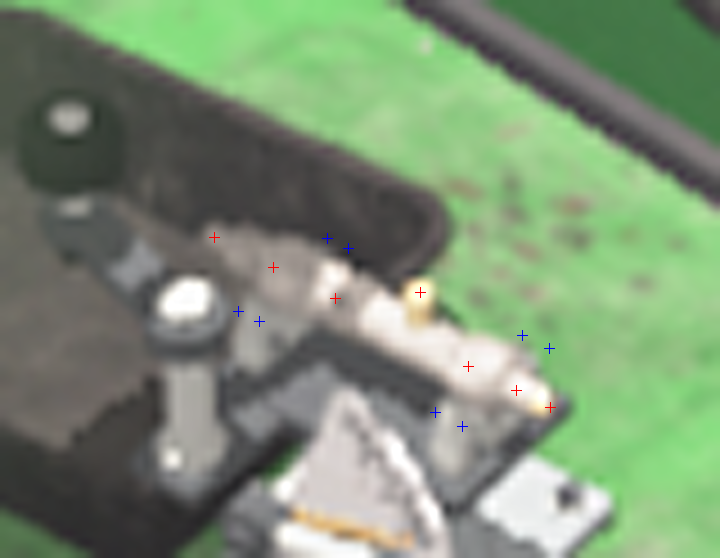

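Picture 10: the injector lies in both rests. Inlet end at crop (550,407) and port at (420,292) are on the predicted marks, and the blocks match too. Now the clamp: descend over its knob.

```bash
python3 -m inch '[[60,[25,0,2.7],[0,0,0]],[60,[20,0,0],[0,0,0]],[60,[17,0,0],[0,0,0]],[60,[5,0,0],[0,0,0]]]'; python3 go.py .4982 .1486 .146 -6.6
```

```text
time: 16.35
position: [0.5021, 0.1486, 0.1482]
tool_rot: [0.532, 0.465, -0.527, 0.473]
ft_force: [-0.1, 0.4, -0.1]
grip_width: 0.0601
t 16.35 pos [0.5021 0.1486 0.1482] grip 0.060134219359695415 F [-0.0505  0.4063 -0.1101] q [ 0.0773  0.4422  1.7379 -0.0059  0.9481  0.2018]
shift mm [ 2.1 -3.9  0.5] turn [-0.34  0.12 -0.8 ]
```

```bash
python3 -m inch '[[30,[2,-3.9,0.5],[0,0,0]],[30,[0,0,0],[0,0,0]],[30,[0,0,0],[0,0,0]],[30,[0,0,0],[0,0,0]]]' 10; python3 go.py .4982 .1486 .146 -6.6
```

```text
time: 16.85
position: [0.4993, 0.1486, 0.1475]
tool_rot: [0.533, 0.464, -0.526, 0.474]
ft_force: [0.9, -0.8, -3.3]
grip_width: 0.0337
t 16.85 pos [0.4993 0.1486 0.1475] grip 0.03374551173216795 F [ 0.8713 -0.8281 -3.2831] q [ 0.0779  0.4388  1.7475 -0.0062  0.9387  0.2023]
shift mm [ 1.5 -1.2  0.2] turn [-0.32  0.09 -0.99]
```

```bash
python3 -m inch '[[30,[0,10.3,0.8],[9,0,0]],[30,[0,10.3,0.8],[9,0,0]],[30,[0,10.3,0.8],[9,0,0]],[30,[0,10.3,0.8],[9,0,0]]]' 10
cat > arm.py <<'E'
from h import *
o=get_obs(); p=np.array([.4906,.0831]); d=o["position"][:2]-p; M=R.from_quat(o["tool_rot"]).as_matrix()
print("t",o["time"],"th",np.degrees(np.arctan2(d[1],d[0])),"r",np.hypot(*d)*1000,"psi",np.degrees(np.arctan2(M[1,1],M[0,1])),"z",o["position"][2],"tilt",M[2,1:],"Ftool",M.T@o["ft_force"],"M",o["moment"],"g",o["grip_width"],"q6",o["q"][5],"q1",o["q"][0])
E
python3 arm.py
```

```text
time: 17.35
position: [0.5316, 0.135, 0.147]
tool_rot: [0.654, 0.276, -0.648, 0.276]
ft_force: [0.2, 4.0, -1.8]
grip_width: 0.0335
t 17.35 th 51.70667595713174 r 66.16975278746493 psi -44.10656713728237 z 0.1470474861201841 tilt [ 0.0028 -0.0073] Ftool [ 1.7695 -2.6489 -2.9464] M [0.5696 0.173  0.0056] g 0.03352656168091173 q6 0.8108703314001274 q1 0.043065230233821764
```

```bash
python3 -m inch '[[30,[0,11,0],[8,0,0]],[30,[0,11,0],[8,0,0]],[30,[0,11,0],[8,0,0]],[30,[0,9,0],[6,0,0]]]' 10; python3 arm.py
```

```text
time: 17.85
position: [0.5533, 0.1054, 0.1464]
tool_rot: [0.703, 0.095, -0.7, 0.086]
ft_force: [0.2, 2.8, -1.4]
grip_width: 0.0335
t 17.85 th 19.591775964962384 r 66.59679746464083 psi -75.26289070856183 z 0.14641295478601463 tilt [-0.0122 -0.006 ] Ftool [ 1.4857 -2.6532 -0.9086] M [ 0.4889  0.1758 -0.0525] g 0.033503387796864195 q6 1.2868389134159837 q1 -0.01832232604676793
```

```bash
python3 -m inch '[[30,[0,8,0],[4,0,0]],[30,[0,5,0],[2,0,0]]]' 10; python3 arm.py; python3 -m inch '[[30,[0,4,0],[0,0,0]],[30,[0,3,0],[0,0,0]]]' 10; python3 arm.py
```

```text
time: 18.1
position: [0.5564, 0.0945, 0.1463]
tool_rot: [0.707, 0.058, -0.704, 0.046]
ft_force: [-0.0, 3.6, -0.3]
grip_width: 0.0339
t 18.1 th 9.872795021757351 r 66.75235744886051 psi -81.56180594221895 z 0.14626907740483186 tilt [-0.0169 -0.0052] Ftool [ 0.4031 -3.5782 -0.5224] M [ 0.4051  0.1201 -0.0959] g 0.03388353364080125 q6 1.3720375962540097 q1 -0.040455924534086266
time: 18.35
position: [0.557, 0.091, 0.1466]
tool_rot: [0.707, 0.06, -0.704, 0.043]
ft_force: [-0.2, 8.0, 1.5]
grip_width: 0.0337
t 18.35 th 6.748889171786357 r 66.84460081416984 psi -81.6215867451487 z 0.14663769633554247 tilt [-0.0241 -0.0059] Ftool [-1.2922 -7.9723 -0.9859] M [ 1.4364  0.2834 -0.0319] g 0.03368412677198162 q6 1.3577227178415512 q1 -0.051339066850511206
```

```bash
python3 -m inch '[[30,[0,5,0],[0,0,0]],[30,[0,5,0],[0,0,0]]]' 10; python3 arm.py
```

```text
time: 18.6
position: [0.5577, 0.0871, 0.1477]
tool_rot: [0.707, 0.064, -0.704, 0.038]
ft_force: [-0.4, 8.6, 3.1]
grip_width: 0.0337
t 18.6 th 3.3814880394878113 r 67.19285541395378 psi -81.68548554043272 z 0.14773035581822339 tilt [-0.0358 -0.0072] Ftool [-2.795  -8.6405 -0.8607] M [ 1.7732  0.3652 -0.0417] g 0.03369350389188349 q6 1.3374486215199204 q1 -0.06555160268107178
```

```bash
python3 -m inch '[[60,[0,-3,0],[0,0,0]],[60,[0,0,0],[0,0,0]]]' 10; python3 go.py .5559 .0930 .146 -81.4
```

```text
time: 18.85
position: [0.5574, 0.089, 0.1483]
tool_rot: [0.707, 0.064, -0.703, 0.04]
ft_force: [-0.0, 1.0, -0.3]
grip_width: 0.0466
t 18.85 pos [0.5574 0.089  0.1483] grip 0.04660688199797688 F [-0.028   1.0079 -0.297 ] q [-0.0604  0.4939  1.6344  0.0399  1.0129  1.3417]
shift mm [ 2.4 -4.1  0.9] turn [-0.15 -0.45  1.89]
```

```bash
python3 -m inch '[[60,[2.4,-4.1,0.9],[0,-0.4,1.9]],[60,[0,0,0],[-10.5,0,0]],[60,[0,0,0],[-10.5,0,0]],[60,[0,0,0],[-10.5,0,0]],[60,[0,0,0],[-10.5,0,0]],[60,[0,0,0],[-10.5,0,0]],[60,[0,0,0],[-10.5,0,0]],[60,[0,0,0],[-10.5,0,0]],[60,[0,0,0],[-10.5,0,0]],[60,[0,0,0],[-10.5,0,0]]]' 10; python3 go.py .5559 .0930 .146 8
```

```text
time: 20.1
position: [0.5571, 0.0871, 0.1462]
tool_rot: [0.427, 0.559, -0.432, 0.565]
ft_force: [-0.2, 0.7, 1.4]
grip_width: 0.0602
t 20.1 pos [0.5571 0.0871 0.1462] grip 0.06022893677329635 F [-0.2341  0.6563  1.3731] q [-0.0365  0.4988  1.6317 -0.0127  1.0085 -0.2954]
shift mm [ 0.1  0.4 -6. ] turn [7.22 0.63 0.  ]
```

```bash
python3 -m inch '[[60,[0,0.4,-6],[0,0.6,0]],[60,[0,0,0],[-10.5,0,0]],[60,[0,0,0],[-10.5,0,0]],[60,[0,0,0],[-10.5,0,0]],[60,[0,0,0],[-10.5,0,0]],[60,[0,0,0],[-10.5,0,0]],[60,[0,0,0],[-10.5,0,0]],[60,[0,0,0],[-10.5,0,0]],[60,[0,0,0],[-10.5,0,0]],[60,[0,0,0],[-10.5,0,0]],[60,[0,0,0],[-10.5,0,0]],[60,[0,0,0],[-10.5,0,0]]]' 10; python3 go.py .5559 .0930 .144 144
```

```text
time: 21.6
position: [0.5558, 0.0927, 0.146]
tool_rot: [-0.256, 0.66, 0.256, 0.659]
ft_force: [-0.3, -0.1, 0.3]
grip_width: 0.06
t 21.6 pos [0.5558 0.0927 0.146 ] grip 0.059956344935458386 F [-0.312  -0.0533  0.2788] q [-0.0323  0.4993  1.6311 -0.0014  1.0124 -2.3431]
shift mm [2.  0.1 0.3] turn [-11.55  -0.1   -0.01]
```

```bash
python3 -m inch '[[60,[2,0,0.3],[-10.5,0,0]],[60,[0,0,0],[-10.5,0,0]],[60,[0,0,0],[-3,0,0]],[30,[0,0,0],[0,0,0]],[30,[0,0,0],[0,0,0]],[30,[0,0,0],[0,0,0]],[30,[0,0,0],[0,0,0]]]' 30; python3 go.py .5559 .0930 .144 144; python3 arm.py
```

```text
time: 22.48
position: [0.5586, 0.0923, 0.1443]
tool_rot: [-0.389, 0.591, 0.386, 0.593]
ft_force: [3.6, -1.1, -1.6]
grip_width: 0.033
t 22.475 pos [0.5586 0.0923 0.1443] grip 0.03302465250361578 F [ 3.6241 -1.1187 -1.5972] q [-0.0322  0.5029  1.6302 -0.0026  1.0045 -2.7601]
shift mm [ 0.3  2.8 -0.5] turn [12.37  0.    0.26]
t 22.475 th 7.715730644085945 r 68.63647967207402 psi 156.37445152563527 z 0.1443024016657321 tilt [-0.0046 -0.0005] Ftool [ 1.6142 -3.7613  0.4283] M [-0.0365 -0.4897  0.0571] g 0.03302465250361578 q6 -2.76011133475531 q1 -0.0322292842047763
```

```bash
python3 -m inch '[[30,[0,0,0],[10.5,0,0]],[30,[0,0,0],[10.5,0,0]],[30,[0,0,0],[10.5,0,0]],[30,[0,0,0],[10.5,0,0]],[30,[0,0,0],[10.5,0,0]],[30,[0,0,0],[10.5,0,0]]]' 30; python3 go.py .5586 .0923 .143 100; python3 arm.py
```

```text
time: 23.22
position: [0.5626, 0.0894, 0.1429]
tool_rot: [-0.013, 0.704, 0.009, 0.71]
ft_force: [1.8, -3.0, -0.9]
grip_width: 0.033
t 23.225 pos [0.5626 0.0894 0.1429] grip 0.03298354190315156 F [ 1.8367 -3.0057 -0.8635] q [-0.0358  0.5075  1.626  -0.0053  0.9997 -1.6348]
shift mm [-0.2  3.  -3.9] turn [-8.22  0.44  0.32]
t 23.225 th 5.001052088935342 r 72.27889375741853 psi 91.77854154930483 z 0.14287851453276978 tilt [-0.0051  0.0081] Ftool [ 0.893  -3.0568  1.7353] M [-0.0559 -0.0613  0.0958] g 0.03298354190315156 q6 -1.6347688809554688 q1 -0.0357832218713056
```

```bash
python3 -m inch '[[42,[0,0,0],[0,0,0]],[42,[0,0.5,-5],[0,0,0]],[30,[0,0,0],[0,0,0]],[30,[0,0,0],[0,0,0]]]' 30;python3 arm.py; python3 -m inch '[[30,[0,0,0],[10.5,0,0]],[30,[0,0,0],[10.5,0,0]],[30,[0,0,0],[10.5,0,0]],[30,[0,0,0],[10.5,0,0]],[30,[0,0,0],[10.5,0,0]]]' 30; python3 go.py .5575 .0897 .141 40; python3 arm.py
```

```text
time: 23.72
position: [0.5553, 0.0899, 0.1426]
tool_rot: [-0.015, 0.705, 0.012, 0.709]
ft_force: [1.2, -3.8, -0.7]
grip_width: 0.0333
t 23.725 th 6.028789379268381 r 65.10240194175914 psi 92.1347118777357 z 0.14260853630107748 tilt [-0.0047  0.0043] Ftool [ 0.7663 -3.8719  1.0188] M [-0.2734 -0.171   0.0084] g 0.033337375816708224 q6 -1.6405808943033926 q1 -0.035351841816763076
time: 24.35
position: [0.5551, 0.0899, 0.1418]
tool_rot: [0.307, 0.635, -0.309, 0.638]
ft_force: [1.2, -1.0, -2.0]
grip_width: 0.0331
t 24.35 pos [0.5551 0.0899 0.1418] grip 0.03305947187086028 F [ 1.191  -0.9662 -2.0045] q [-0.0351  0.502   1.6413 -0.0061  0.9945 -0.7015]
shift mm [0.8 1.8 1.6] turn [-1.62  0.36  0.03]
t 24.35 th 5.976518585529555 r 64.87777533331383 psi 38.375560535133744 z 0.1417595902304188 tilt [-0.0005  0.0063] Ftool [2.0138 0.3348 1.4841] M [-0.131   0.1487  0.06  ] g 0.03305947187086028 q6 -0.7015125842970724 q1 -0.0350564092777562
```

```bash
python3 -m inch '[[30,[0.3,0,0],[10.5,0,0]],[30,[0.3,0,0],[10.5,0,0]],[30,[0.3,0,0],[10.5,0,0]],[30,[0.3,0,0],[10.5,0,0]],[30,[0.3,0,0],[10.5,0,0]],[30,[0.3,0,0],[10.5,0,0]],[30,[0.3,0,0],[10.5,0,0]],[30,[0.3,0,0],[10.5,0,0]],[30,[0.3,0,0],[10.5,0,0]]]' 30; python3 go.py .5575 .0897 .141 -55; python3 arm.py
```

```text
time: 25.48
position: [0.5552, 0.0914, 0.1397]
tool_rot: [-0.68, -0.192, 0.68, -0.193]
ft_force: [1.9, -0.5, -1.2]
grip_width: 0.0328
t 25.475 pos [0.5552 0.0914 0.1397] grip 0.03276522651622435 F [ 1.8725 -0.4879 -1.1798] q [-0.0343  0.5064  1.6402 -0.0022  0.9947  0.9855]
shift mm [-1.3  2.7 -1.1] turn [-3.36  0.05 -0.1 ]
t 25.475 th 7.307634135258654 r 65.08572669161941 psi -58.35947976802469 z 0.1396545837712469 tilt [0.0017 0.0008] Ftool [ 1.1812  1.3956 -1.3391] M [0.282  0.3104 0.1198] g 0.03276522651622435 q6 0.9854907872790112 q1 -0.03429635163652007
```

```bash
python3 -m inch '[[30,[0.3,0,0],[10.5,0,0]],[30,[0.3,0,0],[10.5,0,0]],[30,[0.3,0,0],[10.5,0,0]],[30,[0.3,0,0],[10.5,0,0]],[30,[0.3,0,0],[10.5,0,0]],[30,[0.3,0,0],[10.5,0,0]],[30,[0.3,0,0],[10.5,0,0]],[30,[0.3,0,0],[10.5,0,0]]]' 30; python3 arm.py;  python3 -m inch '[[30,[0.3,0,0],[8,0,0]],[30,[0,0,0],[5,0,0]]]' 30; python3 arm.py
```

```text
time: 26.48
position: [0.5549, 0.0905, 0.1381]
tool_rot: [-0.63, 0.323, 0.63, 0.32]
ft_force: [-2.2, 0.1, 2.4]
grip_width: 0.0329
t 26.475 th 6.571982780923852 r 64.73817541202085 psi -144.08115208861605 z 0.1380696801749701 tilt [ 0.0029 -0.0013] Ftool [-2.3811  1.7064  1.4101] M [0.0179 0.4789 0.6756] g 0.03294427173280319 q6 2.481242410767799 q1 -0.03529750510922774
time: 26.72
position: [0.555, 0.0903, 0.1382]
tool_rot: [0.59, -0.392, -0.589, -0.39]
ft_force: [0.7, -1.5, -0.5]
grip_width: 0.0331
t 26.725 th 6.420438942399065 r 64.81439620679582 psi -157.1392855319593 z 0.13822995283515685 tilt [ 0.0025 -0.0038] Ftool [ 0.5512 -0.0834 -1.6546] M [-0.151  -0.1276  0.6804] g 0.03310363257935244 q6 2.710940210765532 q1 -0.03457521363745308
```

Torque jumped from 0.12 to 0.68 N m after about 300° of turn and stayed there, so the collar is on its seat. Now release, lift and unwind the wrist.

```bash
python3 -m inch '[[60,[0,0,0],[0,0,0]],[60,[0,0,0],[0,0,0]],[60,[-25,0,0],[0,0,0]],[60,[-40,0,0],[-10,0,0]],[60,[-20,0,0],[-10.5,0,0]],[60,[0,0,0],[-10.5,0,0]],[60,[0,0,0],[-10.5,0,0]],[60,[0,0,0],[-10.5,0,0]],[60,[0,0,0],[-10.5,0,0]],[60,[0,0,0],[-10.5,0,0]],[60,[0,0,0],[-10.5,0,0]],[60,[0,0,0],[-10.5,0,0]]]' 30; python3 -m inch '[[60,[0,0,0],[-10.5,0,0]],[60,[0,0,0],[-10.5,0,0]],[60,[0,0,0],[-10.5,0,0]],[60,[0,0,0],[-10.5,0,0]],[60,[0,0,0],[-10.5,0,0]],[60,[0,0,0],[-10.5,0,0]],[60,[0,0,0],[-5,0,0]],[60,[0,0,0],[0,0,0]]]'; python3 go.py .515 -.064 .18 8.62
```

```text
time: 28.22
position: [0.5535, 0.0932, 0.226]
tool_rot: [-0.683, -0.18, 0.685, -0.179]
ft_force: [0.9, -0.2, 0.2]
grip_width: 0.06
time: 29.22
position: [0.5518, 0.0948, 0.2255]
tool_rot: [0.459, 0.541, -0.459, 0.535]
ft_force: [-0.9, -0.3, 0.1]
grip_width: 0.0604
t 29.225 pos [0.5518 0.0948 0.2255] grip 0.0603771630693562 F [-0.9362 -0.3298  0.0625] q [-0.0322  0.3997  1.5491  0.0048  1.1994 -0.1925]
shift mm [ 45.  -61.2 151.2] turn [ 0.46 -0.32  0.33]
```

```bash
python3 -m inch '[[60,[0,-20,50],[0.5,0,0]],[60,[0,-20,50],[0,0,0]],[60,[20,-20,48],[0,0,0]],[60,[20,0,0],[0,0,0]],[60,[0,0,0],[0,0,0]]]'; python3 go.py .515 -.064 .06 8.62
python3 - <<'E'
from h import *
imaging.camera("scene"); imaging.camera("top")
for n in P:
  for t in("lever_knob","clamp_knob","clamp_arm_mid"): print(n,t,[(np.round(d["pixel"],1).tolist(),round(d["confidence"],2)) for d in imaging.tip_of(n,t)])
m=stand([.5598,.0673,.08,.1505,0,0,5.4])
for k in("lever_knob","clamp_knob","clamp_arm_mid"): print(k,m[k],proj("scene",m[k]),proj("top",m[k]))
E
```

```text
time: 29.85
position: [0.5156, -0.0644, 0.1849]
tool_rot: [0.463, 0.537, -0.462, 0.533]
ft_force: [-0.5, -0.2, 0.6]
grip_width: 0.0602
t 29.85 pos [ 0.5156 -0.0644  0.1849] grip 0.06020997130680032 F [-0.5225 -0.1686  0.6306] q [-0.342   0.3919  1.6965  0.0041  1.0566 -0.4896]
shift mm [124.9  -0.4   0.1] turn [-0.28 -0.28  0.08]
scene lever_knob [([314.9, 221.4], 0.56), ([356.9, 310.0], 0.43)]
scene clamp_knob [([284.6, 168.8], 0.6), ([277.3, 275.3], 0.2)]
scene clamp_arm_mid [([278.8, 178.5], 0.43), ([275.7, 274.8], 0.36)]
top lever_knob []
top clamp_knob [([263.0, 199.3], 0.64)]
top clamp_arm_mid [([263.0, 216.2], 0.94), ([294.7, 131.3], 0.55)]
lever_knob [ 0.515  -0.064   0.1017] [[311.6668 220.697 ]] [[329.4041 220.475 ]]
clamp_knob [0.5559 0.093  0.1846] [[284.4123 167.3161]] [[259.2997 199.3366]]
clamp_arm_mid [0.5262 0.0885 0.158 ] [[278.3274 179.3455]] [[262.7101 213.6724]]
```

```bash
python3 -m inch '[[60,[40,-0.4,0],[0,0,0]],[60,[45,0,0],[0,0,0]],[60,[30,0,0],[0,0,0]],[60,[14,0,0],[0,0,0]],[60,[0,0,0],[0,0,0]]]'; python3 go.py .515 -.064 .052 8.62
```

```text
time: 30.88
position: [0.522, -0.0632, 0.0573]
tool_rot: [0.463, 0.533, -0.458, 0.54]
ft_force: [-0.8, -0.4, -0.2]
grip_width: 0.06
t 30.875 pos [ 0.522  -0.0632  0.0573] grip 0.05996429208371841 F [-0.7928 -0.3573 -0.1889] q [-0.3354  0.5919  1.8038  0.0051  0.7352 -0.4913]
shift mm [ 5.2 -7.1 -0.3] turn [ 0.1   0.12 -0.63]
```

```bash
python3 -m inch '[[50,[5,-7,-0.3],[0,0,-0.6]],[20,[0,0,0],[0,0,0]],[20,[0,0,0],[0,0,0]],[20,[0,0,0],[0,0,0]],[20,[0,0,0],[0,0,0]]]' 15; python3 go.py .515 -.064 .052 8.62
```

```text
time: 31.5
position: [0.5156, -0.0648, 0.055]
tool_rot: [0.46, 0.535, -0.461, 0.539]
ft_force: [0.6, -1.4, -3.7]
grip_width: 0.0268
t 31.5 pos [ 0.5156 -0.0648  0.055 ] grip 0.02676432471642231 F [ 0.6296 -1.4302 -3.6915] q [-0.3384  0.5926  1.8144 -0.0045  0.7301 -0.4884]
shift mm [ 3.  -0.4 -0.9] turn [ 0.17  0.27 -0.15]
```

```bash
python3 -m inch '[[20,[-10.7,0,-2.4],[0,0,0]],[20,[-10.4,0,-3.2],[0,0,0]],[20,[-10,0,-4.2],[0,0,0]],[20,[-9.7,0,-5],[0,0,0]]]' 35
cat > lev.py <<'E'
from h import *
o=get_obs(); yd=np.array([-np.sin(.1505),np.cos(.1505)]); d=o["position"][:2]-[.5598,.0673]
y=d@yd; z0=.055; z=o["position"][2]-z0+.0217
M=R.from_quat(o["tool_rot"]).as_matrix()
print("t",o["time"],"pos",o["position"],"y",y*1000,"z",z*1000,"angle",np.degrees(np.arctan2(z,-y)),"r",np.hypot(y,z)*1000,"F",M.T@o["ft_force"],"g",o["grip_width"],"tilt",M[2,1:])
E
python3 lev.py
```

```text
time: 32.0
position: [0.5134, -0.0512, 0.0969]
tool_rot: [0.459, 0.534, -0.461, 0.539]
ft_force: [0.9, -3.5, -6.4]
grip_width: 0.0258
t 32.0 pos [ 0.5134 -0.0512  0.0969] y -110.16795639310469 z 63.56003608276254 angle 29.982263571539587 r 127.18827305485003 F [6.4755 0.3741 3.5388] g 0.025800962291616342 tilt [0.0021 0.0075]
```

```bash
python3 -m inch '[[20,[-9.2,0,-5.9],[0,0,0]],[20,[-8.2,0,-6.6],[0,0,0]],[20,[0,0,0],[0,0,0]]]' 35; python3 lev.py
python3 - <<'E'
from h import *
im={n:imaging.camera(n) for n in P}
for n in P: print(n,[(np.round(d["pixel"],1).tolist(),round(d["confidence"],2)) for d in imaging.tip_of(n,"lever_knob")])
for t in(25,27,30,33): 
    m=stand([.5598,.0673,.08,.1505,np.radians(t),0,5.4]); print(t,proj("scene",m["lever_knob"]),proj("top",m["lever_knob"]))
E
```

```text
time: 32.38
position: [0.5113, -0.0375, 0.1174]
tool_rot: [0.459, 0.534, -0.461, 0.54]
ft_force: [-1.6, -1.4, -0.9]
grip_width: 0.0261
t 32.375 pos [ 0.5113 -0.0375  0.1174] y -96.31213819619363 z 84.06109016406499 angle 41.114407084391004 r 127.83698542868477 F [ 0.8921 -1.7986  1.1636] g 0.02611801046371244 tilt [0.0036 0.0088]
scene [([306.7, 203.7], 0.67)]
top []
25 [[305.9672 205.1232]] [[321.3813 220.8642]]
27 [[305.2442 203.8389]] [[320.2935 220.9613]]
30 [[304.0926 201.9192]] [[318.5421 221.1254]]
33 [[302.8638 200.0132]] [[316.6501 221.3117]]
```

```bash
python3 -m inch '[[60,[0,0,0],[0,0,0]],[60,[0,0,0],[0,0,0]],[60,[-20,0,0],[0,0,0]],[60,[-50,0,15],[0,0,0]],[60,[-50,0,50],[0,0,0]],[60,[-10,0,60],[0,0,0]],[60,[0,0,60],[0,0,0]],[60,[0,0,60],[0,0,0]],[60,[0,0,0],[0,0,0]]]' 35; python3 lev.py
python3 - <<'E'
from h import *
im=imaging.camera("scene"); c0,r0,f=255,150,10
a=cv2.resize(im[r0:r0+60,c0:c0+80,::-1],None,fx=f,fy=f,interpolation=cv2.INTER_CUBIC); cv2.imwrite("pics/q1.png",a)
print([(np.round(d["pixel"],1).tolist(),round(d["confidence"],2)) for d in imaging.tip_of("scene","lever_knob")])
imaging.camera("top"); print([(np.round(d["pixel"],1).tolist(),round(d["confidence"],2)) for d in imaging.tip_of("top","lever_knob")])
E
```

```text
time: 33.7
position: [0.5512, -0.2784, 0.247]
tool_rot: [0.462, 0.534, -0.458, 0.54]
ft_force: [-0.7, -0.3, -1.1]
grip_width: 0.0602
t 33.7 pos [ 0.5512 -0.2784  0.247 ] y -340.47492890118144 z 213.66167457560775 angle 32.10992001858029 r 401.9632923448576 F [ 1.085  -0.7089  0.1985] g 0.06019026106595739 tilt [0.0095 0.0027]
[([305.9, 199.5], 0.6)]
[([318.9, 223.7], 0.6)]
```

View pics/q1.png

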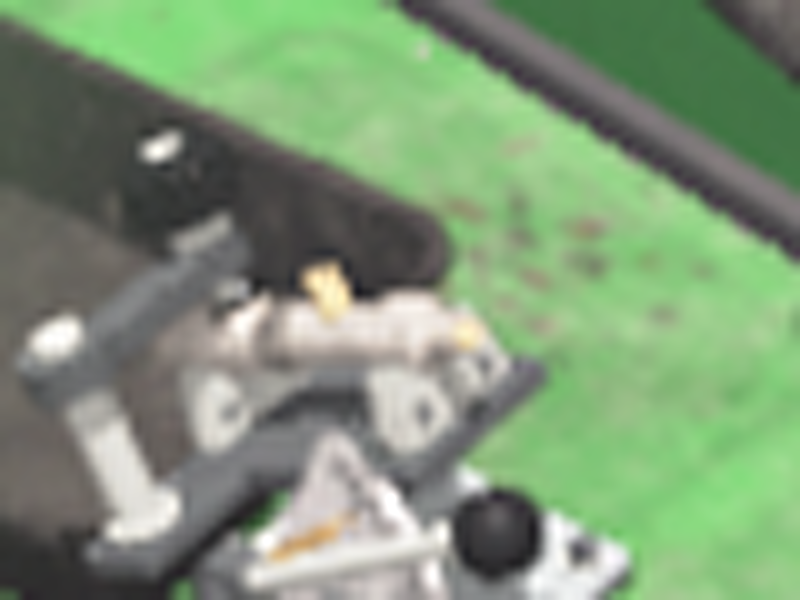

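Picture 11: the clamp arm lies across the barrel, the injector is seated and the cradle is tipped. The ball is at about (304.3,202.7) in the scene picture. To check the 30° more finely, I'll compare ball centroids before and after in both views.

Run:
```python
from h import *
now={n:imaging.camera(n)[...,::-1] for n in P}; bef={n:cv2.imread(f"pics/{n}0.png") for n in P}
est={}
for tag,ims,t in(("before",bef,0),("after",now,30)):
    m=stand([.5598,.0673,.08,.1505,np.radians(t),0,0])["lever_knob"]
    for n in P:
        u=proj(n,m)[0]; v=ims[n].max(2).astype(float); h,w=v.shape; yy,xx=np.mgrid[:h,:w]
        for _ in range(8):
            W=(np.hypot(xx-u[0],yy-u[1])<8)*np.clip(75-v,0,35); W=cv2.morphologyEx(W,cv2.MORPH_OPEN,np.ones((3,3)))
            u=np.array([(W*xx).sum(),(W*yy).sum()])/W.sum()
        est[tag,n]=u; print(tag,n,u,"area",(W>17).sum(),"model",proj(n,m)[0])
# tilt from both, with common per-view bias removed
f=lambda t,n:proj(n,stand([.5598,.0673,.08,.1505,np.radians(t),0,0])["lever_knob"])[0]
for use in(["scene"],["top"],["scene","top"]):
    for b in(0,1):
        r=least_squares(lambda p:np.concatenate([f(p[0],n)-est["after",n]-b*(f(0,n)-est["before",n]) for n in use]),[29.]); print(use,"bias removed" if b else "raw",r.x,r.fun.round(2))
for tag in("before","after"): 
    X,e=tri({n:est[tag,n] for n in P}); d=X[:2]-[.5598,.0673]; yc=d@[-np.sin(.1505),np.cos(.1505)]; print(tag,X,e,"angle",np.degrees(np.arctan2(X[2]-.08,-yc)))
```

```text
before scene [310.9128 222.7965] area 0 model [311.6668 220.697 ]
before top [328.2636 218.4182] area 0 model [329.4041 220.475 ]
after scene [304.7539 204.0602] area 0 model [304.0926 201.9192]
after top [319. 218.] area 0 model [318.5421 221.1254]
['scene'] raw [27.0729] [ 0.46 -0.27]
['scene'] bias removed [28.9732] [-1.01  0.61]
['top'] raw [28.7528] [0.29 3.05]
['top'] bias removed [27.1246] [0.08 0.91]
['scene', 'top'] raw [27.713] [ 0.22 -0.68  0.89  3.  ]
['scene', 'top'] bias removed [28.2857] [-0.75  1.05 -0.58  0.97]
before [ 0.5192 -0.0606  0.0878] 0.8879752880852152 angle 3.7033262816543004
after [ 0.5172 -0.037   0.1481] 0.934156957683058 angle 35.13632280398904
```

Run:
```python
from h import *
B=R.from_euler('z',.1505).apply; T=np.array([.5598,.0673,.08])
def P3(t,a): return proj("scene",T+B(R.from_euler('x',-np.radians(t)).apply(np.array(a))))[0]
a0=np.radians(10)
it={"inlet":([0,-.072,.048],(310.6,194.7),(301.5,182.7)),"port":([0,-.018,.070],(296.2,181.5),(287.0,177.0)),"post":([-.066,.026,.090],(270.4,182.6),(260.0,183.2)),
"ball":([-.064,-.125*np.cos(a0),.125*np.sin(a0)],(310.8,220.2),(304.3,202.7))}
allr=[]
for k,(a,u0,u1) in it.items():
    fn=lambda t:(P3(t[0],a)-u1)-(P3(0,a)-u0)
    r=least_squares(fn,[29.]); J=np.hypot(*(P3(31,a)-P3(30,a))); print(k,"px/deg",J,r.x,r.fun.round(2)); 
r=least_squares(lambda t:np.concatenate([(P3(t[0],a)-u1)-(P3(0,a)-u0) for a,u0,u1 in it.values()]),[29.]); print("all",r.x)
# ball by matched disc filter, subpixel
for tag,im,g in(("before",cv2.imread("pics/scene0.png"),(311,220.5)),("after",imaging.camera("scene")[...,::-1],(304.4,202.7))):
    f=8; v=cv2.resize(im.max(2)[int(g[1])-14:int(g[1])+14,int(g[0])-14:int(g[0])+14],None,fx=f,fy=f,interpolation=cv2.INTER_CUBIC).astype(float)
    v=np.minimum(v,150); rad=5.2*f; n=int(rad*1.5); yy,xx=np.mgrid[-n:n+1,-n:n+1]; d=np.hypot(xx,yy); K=np.where(d<rad,-1/(np.pi*rad**2),np.where(d<rad*1.4,1/(np.pi*rad**2*.96),0))
    s=cv2.filter2D(v,-1,K); i=np.unravel_index(s.argmax(),s.shape); print(tag,int(g[0])-14+(i[1]+.5)/f-.5,int(g[1])-14+(i[0]+.5)/f-.5)
```

```text
inlet px/deg 0.5072174875526201 [30.0317] [ 0.04 -0.04]
port px/deg 0.31822777709410854 [27.9761] [ 0.04 -0.14]
post px/deg 0.3005828137947223 [29.9898] [0.14 0.25]
ball px/deg 0.7529676359939506 [27.7979] [-0.22  0.13]
all [28.5884]
before 311.1875 220.4375
after 304.0625 203.1875
```

Run:
```python
from h import *
acc=np.mean([imaging.camera("scene").astype(float) for _ in range(12)],0)[...,::-1]
np.save("acc.npy",acc); bef=cv2.imread("pics/scene0.png").astype(float)
B=R.from_euler('z',.1505).apply; T=np.array([.5598,.0673,.08])
def rad(t,r,x,off): a=np.radians(off+t); return proj("scene",T+B([x,-r*np.cos(a),r*np.sin(a)]))[0]
def fitline(W,xx,yy):
    c=np.array([(W*xx).sum(),(W*yy).sum()])/W.sum(); C=np.cov(np.c_[xx.ravel(),yy.ravel()].T,aweights=W.ravel()); w,v=np.linalg.eigh(C); d=v[:,1]*np.sign(v[0,1]); return c,d,np.sqrt(w)
for tag,im,c0,c1,r0,r1 in(("before",bef,270,305,185,225),("after",acc,276,296,194,212)):
    s=im[r0:r1,c0:c1]; yy,xx=np.mgrid[r0:r1,c0:c1]; W=np.clip(s[...,2]-s[...,0]-45,0,60)*(s[...,2]>s[...,1])
    c,d,w=fitline(W,xx,yy); print(tag,"n",(W>0).sum(),c,"img angle",np.degrees(np.arctan2(d[1],d[0])),"spread",w)
for t in(0,24,27,30,33):
    for x in(-.056,):
        a,b=rad(t,.02,x,20),rad(t,.07,x,20); d=b-a; print(t,"index pred angle",np.degrees(np.arctan2(d[1],d[0])),"mid",(a+b)/2, "rod ang",np.degrees(np.arctan2(*(rad(t,.11,-.064,10)-rad(t,.03,-.064,10))[::-1])))
# bright rod line
for tag,im,t in(("before",bef,0),("after",acc,29)):
    a,b=rad(t,.035,-.064,10),rad(t,.105,-.064,10); n=np.array([-(b-a)[1],(b-a)[0]])/np.linalg.norm(b-a); pts=[]
    for s in np.linspace(0,1,15):
        o=a+s*(b-a); k=np.arange(-4.5,4.6,.25); q=(o+k[:,None]*n).astype(np.float32)
        p=cv2.remap(im.min(2).astype(np.float32),q[:,:1].copy(),q[:,1:].copy(),cv2.INTER_LINEAR).ravel(); w=np.clip(p-170,0,60)
        if w.sum()>0: pts.append(o+n*(w*k).sum()/w.sum())
    pts=np.array(pts); l=cv2.fitLine(pts.astype(np.float32),cv2.DIST_HUBER,0,.01,.01).ravel(); l*=np.sign(l[0]); print(tag,"rod angle",np.degrees(np.arctan2(l[1],l[0])),len(pts))
v=cv2.resize(acc[185:221,268:316],None,fx=16,fy=16,interpolation=cv2.INTER_CUBIC); cv2.imwrite("pics/q2.png",np.clip(v,0,255))
```

```text
before n 24 [287.8705 208.3152] img angle 13.971973683299598 spread [0.3885 3.4866]
after n 13 [285.2723 203.6419] img angle -24.113627318724316 spread [0.3851 2.1372]
0 index pred angle 11.446117903047261 mid [291.4159 208.966 ] rod ang 20.795055221108985
24 index pred angle -20.606548888987632 mid [288.6763 203.6631] rod ang -5.078161273575431
27 index pred angle -25.729360141044708 mid [288.2153 203.016 ] rod ang -9.386645996186118
30 index pred angle -31.032752573649724 mid [287.7321 202.3791] rod ang -13.966523606675459
33 index pred angle -36.46206539243902 mid [287.228  201.7543] rod ang -18.80772628287764
before rod angle 21.175863 15
after rod angle -10.279041 14[ WARN:0@13.644] global loadsave.cpp:1063 imwrite_ Unsupported depth image for selected encoder is fallbacked to CV_8U.
```

View pics/q2.png

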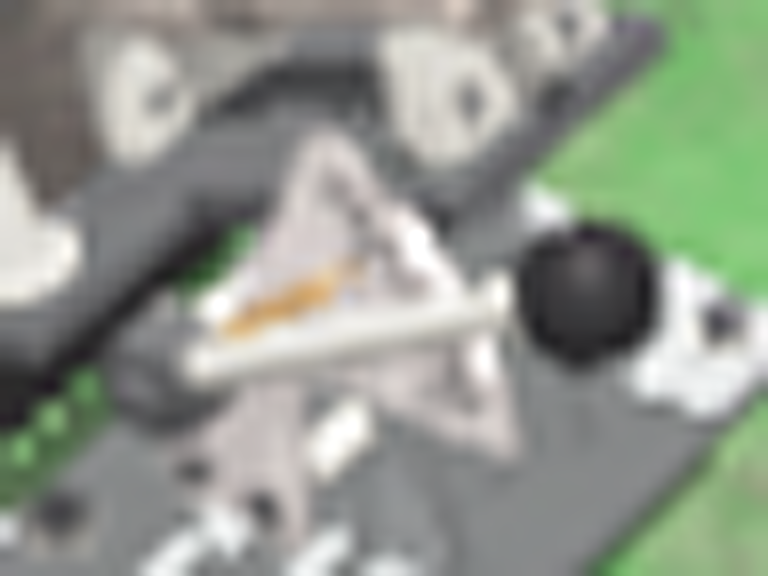

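Picture 12 (the last): the brass index is just short of the long 30° line. Rod, ball and index fits agree on about 27.7°, too close to the 27° limit, so I'll nudge the lever up about 2°.

```bash
cat > rod.py <<'E'
from h import *
B=R.from_euler('z',.1505).apply; T=np.array([.5598,.0673,.08]); bef=cv2.imread("pics/scene0.png").astype(float)
def rad(t,r,x=-.064,off=10): a=np.radians(off+t); return proj("scene",T+B([x,-r*np.cos(a),r*np.sin(a)]))[0]
def ang(im,t):
    a,b=rad(t,.035),rad(t,.105); n=np.array([-(b-a)[1],(b-a)[0]])/np.linalg.norm(b-a); pts=[]
    for s in np.linspace(0,1,15):
        o=a+s*(b-a); k=np.arange(-4.5,4.6,.25); q=(o+k[:,None]*n).astype(np.float32)
        p=cv2.remap(im.min(2).astype(np.float32),q[:,:1].copy(),q[:,1:].copy(),cv2.INTER_LINEAR).ravel(); w=np.clip(p-170,0,60)
        if w.sum()>0: pts.append(o+n*(w*k).sum()/w.sum())
    l=cv2.fitLine(np.array(pts).astype(np.float32),cv2.DIST_HUBER,0,.01,.01).ravel(); l*=np.sign(l[0]); return np.degrees(np.arctan2(l[1],l[0]))
pa=lambda t:np.degrees(np.arctan2(*(rad(t,.105)-rad(t,.035))[::-1]))
def ball(im,g):
    f=8; x0,y0=int(g[0])-14,int(g[1])-14; v=cv2.resize(im.max(2)[y0:y0+28,x0:x0+28],None,fx=f,fy=f,interpolation=cv2.INTER_CUBIC)
    v=np.minimum(v,150); r=5.2*f; n=int(r*1.5); yy,xx=np.mgrid[-n:n+1,-n:n+1]; d=np.hypot(xx,yy); K=np.where(d<r,-1.,np.where(d<r*1.4,1/.96,0))
    s=cv2.filter2D(v,-1,K/(np.pi*r*r)); i=np.unravel_index(s.argmax(),s.shape); return np.array([x0+(i[1]+.5)/f-.5,y0+(i[0]+.5)/f-.5])
acc=np.mean([imaging.camera("scene").astype(float) for _ in range(6)],0)[...,::-1]
b0=ang(bef,0)-pa(0); ts=np.linspace(20,38,181)
for g in(27,30,33):
    m=ang(acc,g)-b0; print("rod: guess",g,"-> tilt",ts[np.argmin([abs(pa(t)-m) for t in ts])])
d0=ball(bef,rad(0,.125))-rad(0,.125); u=ball(acc,rad(29,.125))-d0; print("ball -> tilt",ts[np.argmin([np.hypot(*(rad(t,.125)-u)) for t in ts])])
E
python3 -m inch '[[60,[0,-2,-60],[0,0,0]],[60,[0,-2,-60],[0,0,0]],[60,[0,-1,-60],[0,0,0]],[60,[0,0,-50],[0,0,0]],[60,[20,0,-8],[0,0,0]],[60,[0,0,0],[0,0,0]]]' 45; python3 go.py .5113 -.0401 .104 8.62
```

```text
time: 35.4
position: [0.5079, -0.0347, 0.2268]
tool_rot: [0.462, 0.534, -0.457, 0.541]
ft_force: [0.5, 0.3, 0.3]
grip_width: 0.0605
t 35.4 pos [ 0.5079 -0.0347  0.2268] grip 0.060547937022800695 F [0.5365 0.3389 0.3455] q [-0.2897  0.3175  1.6808  0.0029  1.1317 -0.4475]
shift mm [122.9   1.1   5.6] turn [ 0.35  0.15 -0.66]
```

```bash
python3 -m inch '[[60,[40,1,5.6],[0,0,0]],[60,[40,0,0],[0,0,0]],[60,[30,0,0],[0,0,0]],[60,[12,0,0],[0,0,0]],[60,[0,0,0],[0,0,0]]]' 45; python3 go.py .5113 -.0401 .104 8.62
```

```text
time: 36.02
position: [0.5189, -0.046, 0.1063]
tool_rot: [0.464, 0.529, -0.456, 0.544]
ft_force: [-0.3, -1.4, -0.3]
grip_width: 0.0595
t 36.025 pos [ 0.5189 -0.046   0.1063] grip 0.05952041276187679 F [-0.3378 -1.3768 -0.2799] q [-0.3045  0.4995  1.7926  0.0027  0.8248 -0.4592]
shift mm [ 2.1 -6.7 -7. ] turn [ 0.14  0.52 -1.32]
```

```bash
python3 -m inch '[[50,[2,-6.7,-7],[0,0.5,-1.3]],[20,[0,0,0],[0,0,0]],[20,[0,0,0],[0,0,0]],[20,[0,0,0],[0,0,0]],[20,[0,0,0],[0,0,0]]]' 45; python3 lev.py; python3 -m inch '[[20,[-3.7,0,-3],[0,0,0]],[20,[0,0,0],[0,0,0]]]' 45; python3 lev.py; python3 rod.py
```

```text
time: 36.65
position: [0.5117, -0.0408, 0.1073]
tool_rot: [0.46, 0.536, -0.46, 0.538]
ft_force: [0.5, -1.9, -2.4]
grip_width: 0.0261
t 36.65 pos [ 0.5117 -0.0408  0.1073] y -99.71543444800562 z 73.95777961342547 angle 36.56389867184431 r 124.14878586801613 F [2.369  0.2237 1.993 ] g 0.0260740047361484 tilt [0.0016 0.0028]
time: 36.9
position: [0.5112, -0.0379, 0.1109]
tool_rot: [0.46, 0.536, -0.46, 0.538]
ft_force: [-1.8, 0.5, 4.4]
grip_width: 0.0257
t 36.9 pos [ 0.5112 -0.0379  0.1109] y -96.74252124295964 z 77.62953287742307 angle 38.74475873244881 r 124.03813845431334 F [-4.3823 -1.6469 -0.7765] g 0.02570571262883476 tilt [0.0014 0.0031]
rod: guess 27 -> tilt 24.6
rod: guess 30 -> tilt 20.0
rod: guess 33 -> tilt 20.0
ball -> tilt 27.2
```

```bash
python3 -m inch '[[60,[0,0,0],[0,0,0]],[60,[0,0,0],[0,0,0]],[60,[-20,0,0],[0,0,0]],[60,[-50,0,15],[0,0,0]],[60,[-40,0,50],[0,0,0]],[60,[-10,0,60],[0,0,0]],[60,[0,0,60],[0,0,0]],[60,[0,0,60],[0,0,0]],[60,[0,0,0],[0,0,0]]]'; python3 rod.py
```

```text
time: 38.33
position: [0.5529, -0.2884, 0.2347]
tool_rot: [0.46, 0.533, -0.46, 0.541]
ft_force: [1.0, 0.2, -0.6]
grip_width: 0.0601
rod: guess 27 -> tilt 31.5
rod: guess 30 -> tilt 26.6
rod: guess 33 -> tilt 27.2
ball -> tilt 30.1
```

```bash
cat >> rod.py <<'E'
print("--- earlier frame vs now")
for tag,im in(("earlier",np.load("acc.npy")),("now",acc)):
    u=ball(im,rad(29,.125))-d0; s=im[194:212,276:298]; yy,xx=np.mgrid[194:212,276:298]; W=np.clip(s[...,2]-s[...,0]-45,0,60)*(s[...,2]>s[...,1])
    C=np.cov(np.c_[xx.ravel(),yy.ravel()].T,aweights=W.ravel()); d=np.linalg.eigh(C)[1][:,1]; d*=np.sign(d[0])
    print(tag,"ball",u,ts[np.argmin([np.hypot(*(rad(t,.125)-u)) for t in ts])],"index",np.degrees(np.arctan2(d[1],d[0])),"rod",[ang(im,g).round(1) for g in(26,27,28,29,30,31,32)])
print("pred rod",[(t,pa(t).round(1)) for t in(27,28,29,30,31,32)],"bias",b0)
E
python3 rod.py | sed -n '/---/,$p'
python3 - <<'E'
from h import *
imaging.camera("scene"); imaging.camera("top")
for n,t in(("top","lever_knob"),("scene","lever_knob"),("top","stout_injector_mid"),("top","paste_tin"),("top","torch"),("top","drip_tray"),("top","clamp_arm_mid"),("scene","clamp_arm_mid"),("scene","clamp_knob")):
    print(n,t,[(np.round(d["pixel"],1).tolist(),round(d["confidence"],2)) for d in imaging.tip_of(n,t)][:2])
m=stand([.5598,.0673,.08,.1505,np.radians(30),0,5.4])
for k in("lever_knob","clamp_arm_mid","clamp_knob"): print(k,"top",proj("top",m[k])[0],"scene",proj("scene",m[k])[0])
print(get_obs()["ft_force"],get_obs()["time"])
E
```

```text
--- earlier frame vs now
earlier ball [304.5418 203.447 ] 27.9 index -24.113627318724316 rod [np.float32(-17.0), np.float32(-16.5), np.float32(-15.3), np.float32(-10.3), np.float32(-7.7), np.float32(-7.1), np.float32(-9.3)]
now ball [303.9168 201.947 ] 30.1 index -26.935578126781653 rod [np.float32(-13.1), np.float32(-15.9), np.float32(-14.1), np.float32(-12.7), np.float32(-8.5), np.float32(-8.3), np.float32(-9.7)]
pred rod [(27, np.float64(-9.4)), (28, np.float64(-10.9)), (29, np.float64(-12.4)), (30, np.float64(-14.0)), (31, np.float64(-15.6)), (32, np.float64(-17.2))] bias 0.3808080448823148
top lever_knob [([316.2, 223.0], 0.97), ([268.8, 201.9], 0.74)]
scene lever_knob [([304.8, 201.3], 0.77), ([274.8, 183.8], 0.69)]
top stout_injector_mid [([425.7, 255.0], 0.56), ([291.5, 222.3], 0.53)]
top paste_tin [([335.4, 281.3], 0.7), ([282.8, 198.8], 0.47)]
top torch [([299.1, 131.7], 0.64)]
top drip_tray [([215.0, 202.2], 0.81)]
top clamp_arm_mid [([248.7, 219.5], 0.75)]
scene clamp_arm_mid [([268.2, 181.8], 0.74)]
scene clamp_knob [([267.2, 172.1], 0.61)]
lever_knob top [318.5421 221.1254] scene [304.0926 201.9192]
clamp_arm_mid top [248.778  216.3908] scene [269.5672 180.6341]
clamp_knob top [239.4477 203.4791] scene [272.2086 168.1066]
[ 0.1679  0.2817 -0.5034] 39.475
```

```bash
python3 -c "
from rig import robot,get_obs
print(robot.hand_in(), get_obs()['time'])"
```

```text
the job is handed in; nothing more can be done
the job is handed in; nothing more can be done
```

The slim grey injector is clamped in the V-rests, nozzle over the drip tray, and the cradle is tipped to about 30°. I handed the job in at about 39.5 s of the 72 s; no verdict came back.

**What I did**
- **First grasp:** it closed on nothing, because the true fingertip height is about 33 mm above the reported z. I found the offset by touching down and worked from it afterwards.
- **Seating:** I lowered the injector until contact and released it. The close picture showed its inlet end and port on the predicted marks.
- **Clamp:** I swung the arm until it met its stop. I turned the screw about 300°, with one regrip, until the torque rose from 0.12 to 0.68 N m and it slipped, which I took as the collar seating.
- **Lever:** I raised it, measured about 27.7°, nudged it up about 2° and let go.

**Last checks**
- **Tilt:** the ball position gives 30.1° and the brass index about 29°. The lever-rod fit proved unreliable and I dropped it. Before the nudge, two cradle points read about 2° higher than the ball, so the true angle could be nearer 32°.
- **Clamp arm and screw:** the detector put the arm within about 3 pixels of its closed position. It put the clamp knob about 6 pixels off in the scene view, but the arm was clearly across the barrel in the picture before the nudge. I did not measure the pad's force.
- **Other things on the bench:** the stout injector, tin, torch and tray were detected within about 3 pixels of where they started.
- **Robot:** it stood clear and the force reading was about zero.

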